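Pack the soap gift caddy

ROBOT

A 6-joint arm with a two-finger parallel gripper is mounted at the origin on the work surface. World frame = base frame: x ahead of the robot, y to its left, z up, the work surface at z = 0. Lengths are in mm, angles in rad, forces in N, time in s.
With the tool pointing down it reaches from about 375 to 975 mm from the base axis. Payload 3.8 kg.
Tool frame: the origin (TCP) lies on the centre line of the jaws, within the pads' length; the fingertips stand 19 mm ahead of it and the grasp point (between the pads) is the TCP; z points along the fingers, y is the direction in which the jaws open and shut (so a half turn about z gives the same grasp; the last joint's range is limited). The gripper opens to 88 mm and grips with 3 to 60 N. Pads are 18 mm wide; open, the fingers measure 123 mm over their backs; the gripper's body (75 mm by 187 mm) begins 45 mm behind the grasp point.
Start: joints at [-1.253, 0.264, 1.604, -0, 1.274, -0.037], TCP at [234.491, -632.955, 257.706] pointing down, gripper open.
Joint ranges: [-2.63, 2.63], [-0.94, 2.18], [0.31, 2.57], [-1.31, 4.45], [0, 2.66], [-2.55, 2.55]. Speed limits (rad/s): [2.57, 2.57, 3.14, 3.14, 3.14, 3.14].

INTERFACE

Orientations are given as [roll, pitch, yaw] about the fixed x, y, z axes, in that order (R = Rz(yaw) Ry(pitch) Rx(roll)).
In Python, from rig import telemetry, get_image, job, masks_of gives the robot as it stands.
- The arm moves only by the shell command python3 -m pendant 'ROWS' [OPENING] [FORCE]. ROWS is JSON, a list that holds one entry, the list of rows, each a list of 4 numbers: the shift along the world's x, y, z in units of 50 mm (1.0 is 50 mm), then the turn about the world's z in units of 6 degrees (1.0 is 6 degrees). A call has 1 to 20 rows; each row shifts and turns the commanded pose from where the row before left it; what a row does not reach is not made up. A row lasts 1/10 s, in which the tool goes at most 50 mm and 8.59 degrees, less where a joint would pass 70% of its speed; a pose out of reach is approached as far as the arm can. A call is refused whole if a number of a shift passes 1 or a number of a turn 1, either way. A call with a gripper value outside its range is refused whole. OPENING is the closure, from 0 (fully open) to 1 (shut), set as the call begins (- or left out, the last holds). The fingers move at their own pace and stop on an object; FORCE is the grip in N (left out, the last holds). Time passes only in rows, so rows that do not move let the fingers close. It gives the time, the measured TCP pose, the force and the opening at its end, in the units of the state.
- telemetry.get_state(): the state, without advancing time (a new reading comes with each control period).
- get_image(name): name is "scene" or "top" or "wrist"; returns a dict with "img" (384x512x3 uint8, blue, green, red), "z_map" (384x512 float32, mm along the optical axis (not along the pixel's ray), 0 where there is no reading), "fov_y" (degrees; the focal length in pixels is half the picture's height over the tangent of half this angle, whatever the lens; pixels are square), "cx", "cy" (the principal point, pixels), "dist_coeffs" ([k1, k2, p1, p2, k3] as OpenCV has them; the pictures are not rectified), "view" (4x4, takes a point from world to camera coordinates). Camera axes: x right, y up, looking along -z (the intrinsics and any distortion apply to the point x, -y, -z); pixel columns grow to the right and rows downward; lengths in mm; the calibration is good to about 2 mm. A picture is of the moment at which its call begins.
- job.hand_in(): hands the job in, once; it reports no verdict.
Trained networks look in a picture, given as the dict that the camera call returned (one of the last four; its "shot" number tells which), for a name from the list of things; names that differ only in an ending like _2 or _b are one class to them, and where a whole thing is asked for, a point or a joint stands for the part that bears it (a point fixed in the world has none). Each returns a list of dicts, best first, with "conf" (0 to 1); they miss things now and then, are a little off and sometimes report something else, mostly with a low value. They report only what shows in the picture. A call takes as long as a camera call. They do not tell look-alikes from the thing itself.
- masks_of(query, picture): "region" (384x512 bool, what is visible of it) and "extent" ([left, top, width, height] in pixels, round what is visible of it).
The state is a dict: "t": time; "joints": joint angles; "qvel": joint speeds; "effort": joint torques, N m; "eef_pos": TCP position; "tcp_rot": TCP orientation; "wrist_force": force on the tool from outside, world axes, zero at the start; "ft_torque": the same for the moment, N m; "opening": finger opening in mm.
Only numpy, scipy, OpenCV 4.12 (cv2) and the standard library are available. Lean on these libraries where they do the work, as an engineer would, in place of code of your own. Each camera call takes 0.05 s, during which the arm holds its last target.

TASK

Pack the wooden gift caddy: set the whole oblong, round and square soaps flat and centred on the paper pads of their own shapes, the oblong and square ones turned in line with their pads, and slide the slatted wooden soap dish flat in under the caddy's low bar until it is fully home against the stop. Leave the two reject soaps, the oblong one with the cut-away corner and the round one with the hole, where they lie.

Things in the scene. Friction and masses are not known exactly. Their poses are not given: they have to be found in the camera images.
- oblong_soap_c (a point): Whole oblong soap, a plain honey-brown brick with all four corners, 84 x 48 x 30 mm high, about 120 g, loose on the worktop. Point: its centre, 15 mm above its underside; x along the 84 mm, y along the 48 mm, z up.
- round_soap_c (a point): Whole round soap, a solid honey-brown disc, 60 mm across, 30 mm high, about 85 g, loose on the worktop. Point: its centre, 15 mm above its underside; z up.
- square_soap_c (a point): Whole square soap, honey-brown, 50 x 50 x 30 mm high, about 75 g, loose on the worktop. Point: its centre, 15 mm above its underside; x and y along its sides, z up.
- soap_dish_c (a point): Slatted brown wooden soap dish, 110 x 60 mm, 14 mm thick, both ends alike, about 70 g, loose on the worktop. Point: its centre, 7 mm above its underside; x along the 110 mm (along the slats), y along the 60 mm, z up. For the slot, hold it across its width about 35 mm from its centre, near the end that stays outside.
- oblong_pad_top (a point): Target: the oblong paper pad, 104 x 68 mm, 3 mm thick, fixed on the caddy floor, 10 mm larger all round than its soap. Point: centre of its top face (7 mm above the table), z up. x along the 104 mm. The caddy: a fixed wooden tray 240 x 250 mm, floor 4 mm above the table, walls 22 mm high on three sides, open where the dish goes in.
- round_pad_top (a point): Target: the round paper pad, 80 mm across, 3 mm thick, fixed on the caddy floor, 10 mm larger all round than its soap. Point: centre of its top face (7 mm above the table), z up. Pads and bridge fill the caddy's four places, 115 to 120 mm apart in a 2 x 2 grid; which is where changes, the bridge always on the open side.
- square_pad_top (a point): Target: the square paper pad, 70 x 70 mm, 3 mm thick, fixed on the caddy floor, 10 mm larger all round than its soap. Point: centre of its top face (7 mm above the table), z up. x and y along its sides.
- dish_home (a point): Centre of the dish when fully home in the dark-wood bridge, 11 mm above the table. z up, x along the bar, +y straight out of the slot: the dish goes in towards -y, long axis along y. Slot 72 mm wide, 22 mm high over the caddy floor; bar 10 mm thick, its outer edge at y +5 mm; cheeks 12 mm thick, to y +15 mm; stop face at y -55 mm. Home, the dish stands out to y +55 mm.
- notched_soap_c (a point): Reject, to be left alone: an oblong soap like the whole one (84 x 48 x 30 mm) but with one corner cut away (34 x 26 mm missing). Point: centre of the full outline, 15 mm above its underside.
- ring_soap_c (a point): Reject, to be left alone: a round soap like the whole one (60 mm across, 30 mm high) but with a 26 mm hole through the middle. Point: its centre, 15 mm above its underside.
Mind the look-alikes: they are no part of the job. What is shaped like the part that bears round_soap_c but pink or red is not meant.

How it is judged:
By the outcome, as a careful person would: the job done as asked, in the order asked, and still so for the second after the job is handed in, with the robot touching nothing.
It also fails if it takes over 120 s, if anything falls off the work surface, if the arm or the gripper's body presses on something with over 40 N, if the wrist force passes 120 N, or if a joint passes its speed limit or range.

## Working session

There is one attempt and no reset: what is moved stays moved. The work goes in short steps, Python scripts to look and compute and a shell command to move; the robot and the scene stay as the last step left them, time stands still between calls to the robot, and variables do not carry over. Pictures are saved under pics/ and viewed, and the job is handed in when it is done.

```bash
mkdir -p pics; ls; cat > h.py <<'E'
import numpy as np,cv2
from rig import telemetry,get_image,job,masks_of
def K(p):
    f=p["img"].shape[0]/2/np.tan(np.radians(p["fov_y"])/2)
    return np.array([[f,0,p["cx"]],[0,f,p["cy"]],[0,0,1.]])
def world(p):
    """HxWx3 world points from depth"""
    h,w=p["z_map"].shape
    u,v=np.meshgrid(np.arange(w),np.arange(h))
    n=cv2.undistortPoints(np.stack([u,v],-1).reshape(-1,1,2).astype(np.float64),K(p),np.array(p["dist_coeffs"],float)).reshape(h,w,2)
    z=p["z_map"]
    c=np.stack([n[...,0]*z,-n[...,1]*z,-z,np.ones_like(z)],-1)
    W=c@np.linalg.inv(np.array(p["view"])).T
    W=W[...,:3]; W[z<=0]=np.nan
    return W
def proj(p,P):
    P=np.atleast_2d(P).astype(float)
    c=np.c_[P,np.ones(len(P))]@np.array(p["view"]).T
    q=np.stack([c[:,0],-c[:,1],-c[:,2]],-1)
    return cv2.projectPoints(q,np.zeros(3),np.zeros(3),K(p),np.array(p["dist_coeffs"],float))[0].reshape(-1,2)
def onplane(p,uv,zp):
    uv=np.atleast_2d(uv).astype(float)
    n=cv2.undistortPoints(uv.reshape(-1,1,2),K(p),np.array(p["dist_coeffs"],float)).reshape(-1,2)
    V=np.linalg.inv(np.array(p["view"]))
    d=np.c_[n[:,0],-n[:,1],-np.ones(len(n))]@V[:3,:3].T
    o=V[:3,3]; s=(zp-o[2])/d[:,2]
    return o+d*s[:,None]
E
python3 - <<'E'
from h import *
s=telemetry.get_state();print(s)
for n in("top","scene","wrist"):
    p=get_image(n); cv2.imwrite(f"pics/{n}0.png",cv2.resize(p["img"],None,fx=1.5,fy=1.5))
    print(n,p["fov_y"],p["cx"],p["cy"],p["dist_coeffs"],np.linalg.inv(p["view"]).round(2).tolist())
E
```

```text
pics
{'t': 0.0, 'joints': array([-1.25288660e+00,  2.64724514e-01,  1.60536088e+00,  2.78746995e-05,
        1.27368929e+00, -3.68840636e-02]), 'qvel': array([ 0.0004103 , -0.00065673, -0.00141035, -0.00035505,  0.00022997,
       -0.00084876]), 'effort': array([-6.29956776e-04, -5.02119076e+01, -3.56877673e+01,  7.25442055e-02,
        2.93444109e-02, -1.41811024e-04]), 'eef_pos': array([ 234.30233724, -632.32455225,  256.41433808]), 'tcp_rot': array([-3.13941309e+00, -1.07081383e-04,  3.54785479e-01]), 'wrist_force': array([0.0243394 , 0.24608508, 0.79190061]), 'ft_torque': array([-0.00774025, -0.01968739,  0.01078681]), 'opening': 88.08444032825061}
top 57.95382920040652 251.4284128391782 190.0810851611828 [0.00872415 0.         0.         0.         0.        ] [[-0.03, 0.98, -0.19, 316.83], [-1.0, -0.03, -0.0, -37.31], [-0.01, 0.19, 0.98, 824.62], [0.0, 0.0, 0.0, 1.0]]
scene 51.137712183424895 246.33856926336904 189.25293896509024 [0.02763376 0.         0.         0.         0.        ] [[0.81, -0.41, 0.41, 900.82], [0.58, 0.56, -0.59, -696.31], [0.02, 0.72, 0.69, 830.43], [0.0, 0.0, 0.0, 1.0]]
wrist 63.79809461625553 253.43919711302598 184.4930311646029 [-0.01370805  0.          0.          0.          0.        ] [[0.35, 0.9, 0.28, 306.48], [-0.94, 0.33, 0.1, -605.9], [-0.0, -0.3, 0.96, 383.9], [0.0, 0.0, 0.0, 1.0]]
```

View pics/top0.png

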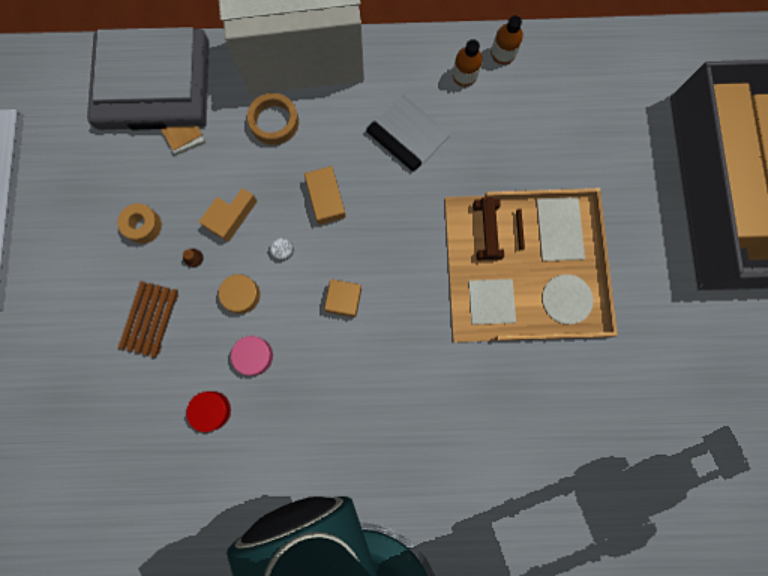

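View pics/scene0.png

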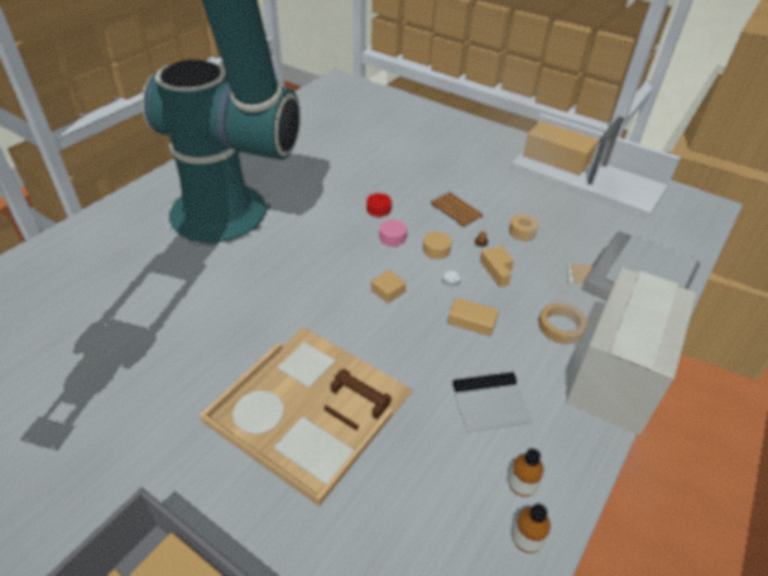

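View pics/wrist0.png

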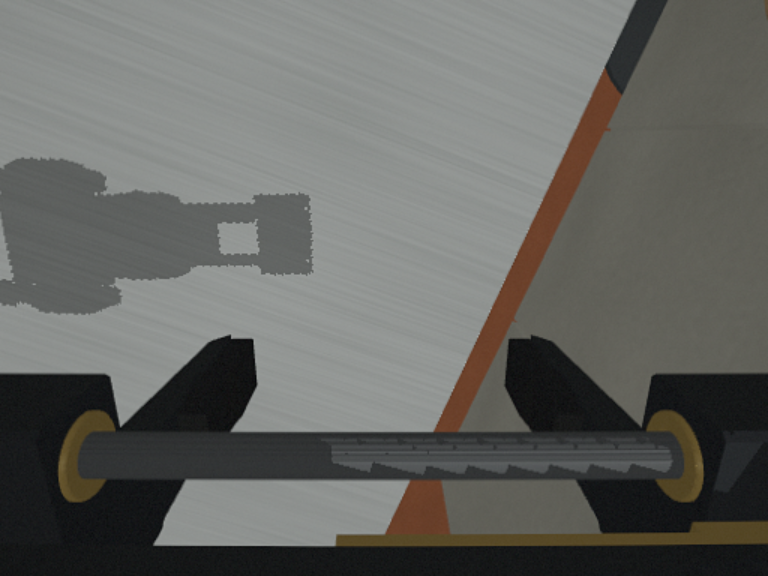

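Top view (768x576 enlargement): the whole oblong is at (325,194) and the notched reject at (228,214). The round soap is at (238,293), the ring reject at (139,222), and the pink and red look-alikes at (250,355) and (208,411). The square is at (343,298) and the dish at (148,320). In the caddy, the pads are at (561,229), (567,299) and (492,301), and the bridge is at (488,228) with its open side to the left (+y). Next I'll measure these and confirm them in a crop.

```bash
cat > meas.py <<'E'
from h import *
def soaps(p,zlo=20,zhi=38):
    W=world(p); hsv=cv2.cvtColor(p["img"],cv2.COLOR_BGR2HSV)
    return W,hsv
E
python3 - <<'E'
from h import *
p=get_image("top"); W=world(p); Z=W[...,2]
print("table z", np.nanmedian(Z[130:180,20:60]), np.nanmedian(Z[250:300,250:290]))
H=cv2.cvtColor(p["img"],cv2.COLOR_BGR2HSV)
m=((Z>20)&(Z<40)).astype(np.uint8)
n,l,st,c=cv2.connectedComponentsWithStats(m)
for i in range(1,n):
    if st[i,4]<100: continue
    q=W[l==i]; r=cv2.minAreaRect(q[:,:2].astype(np.float32))
    print(c[i].round(0),st[i,4],"z",np.median(q[:,2]).round(1),"rect",np.round(r[0],1),np.round(r[1],1),round(r[2],1),"hsv",np.median(H[l==i],0))
for nm in ["oblong_soap_c","round_soap_c","square_soap_c","soap_dish_c","notched_soap_c","ring_soap_c","oblong_pad_top","round_pad_top","square_pad_top"]:
    for r in masks_of(nm,p)[:3]:
        q=W[r["region"]]
        print(nm,round(r["conf"],2),r["extent"],np.nanmedian(q,0).round(1))
cv2.imwrite("pics/crop1.png",cv2.resize(p["img"][100:290,70:250],None,fx=3.1,fy=3.1,interpolation=cv2.INTER_CUBIC))
cv2.imwrite("pics/crop2.png",cv2.resize(p["img"][115:235,285:420],None,fx=4.5,fy=4.5,interpolation=cv2.INTER_CUBIC))
E
```

```text
table z 0.965939749003951 -0.32084536583397494
[103.  65.] 1847 z 35.3 rect [837.8 340.3] [172.6 191.5] 0.6 hsv [126.  15.  71.]
[203.  52.] 378 z 30.1 rect [828.3  75. ] [  5.2 198.6] 5.7 hsv [30. 19. 67.]
[465. 130.] 770 z 30.4 rect [ 610.1 -552.6] [351.8  89.9] 15.1 hsv [130.  16.  31.]
[181.  77.] 443 z 26.0 rect [764.5 131.2] [82.3 80.8] 0.1 hsv [ 16. 159. 136.]
[  3. 108.] 523 z 21.6 rect [664.3 561.6] [253.8  27.6] 6.1 hsv [108.  19. 164.]
[216. 129.] 660 z 30.3 rect [623.2  44.8] [83.8 47.7] 13.9 hsv [ 17. 156. 160.]
[381. 174.] 610 z 21.8 rect [ 501.9 -310.4] [242.  184.6] 0.3 hsv [ 16.  142.  167.5]
[151. 142.] 590 z 30.3 rect [601.  202.2] [49.9 84. ] 57.1 hsv [ 17. 158. 156.]
[326. 152.] 451 z 35.4 rect [ 558.  -216.9] [40.3 96.7] 89.6 hsv [ 10. 183.  59.]
[ 91. 148.] 468 z 30.4 rect [585.  343.7] [57.6 60.6] 88.2 hsv [ 17. 159. 154.]
[158. 195.] 524 z 29.9 rect [463.7 180.4] [58.9 57.2] 3.1 hsv [ 17. 157. 158.]
[228. 198.] 462 z 29.8 rect [452.4  17.9] [50.5 50.3] 78.9 hsv [ 17. 151. 165.]
[167. 237.] 553 z 29.8 rect [366.6 159.6] [58.6 58.1] 44.8 hsv [170. 133. 182.]
[138. 274.] 587 z 29.9 rect [286.3 223.7] [59.5 56.6] 88.0 hsv [  0. 246. 147.]
oblong_soap_c 0.93 [200.3, 112.3, 31.7, 35.5] [618.6  44.2  30.2]
round_soap_c 0.83 [126.9, 262.6, 28.2, 23.2] [285.8 219.5  29.8]
round_soap_c 0.72 [152.5, 224.4, 28.3, 27.0] [366.1 157.5  29.6]
round_soap_c 0.63 [146.3, 181.8, 27.3, 26.3] [461.8 178.1  29.8]
square_soap_c 0.85 [216.1, 185.8, 24.1, 25.9] [451.1  17.8  29.6]
soap_dish_c 0.94 [79.3, 188.6, 42.5, 48.9] [428.3 324.4  13.3]
notched_soap_c 0.7 [133.9, 127.5, 39.0, 33.1] [591.6 199.8  29.8]
ring_soap_c 0.88 [78.4, 134.0, 31.5, 30.7] [583.  341.8  29.6]
oblong_pad_top 0.77 [358.1, 129.0, 33.1, 44.5] [ 557.9 -337.8    6.9]
round_pad_top 0.62 [358.7, 186.7, 35.3, 26.8] [ 441.4 -337.2    6.6]
square_pad_top 0.73 [313.1, 184.5, 31.8, 37.3] [ 441.6 -218.     6.7]
```

View pics/crop1.png

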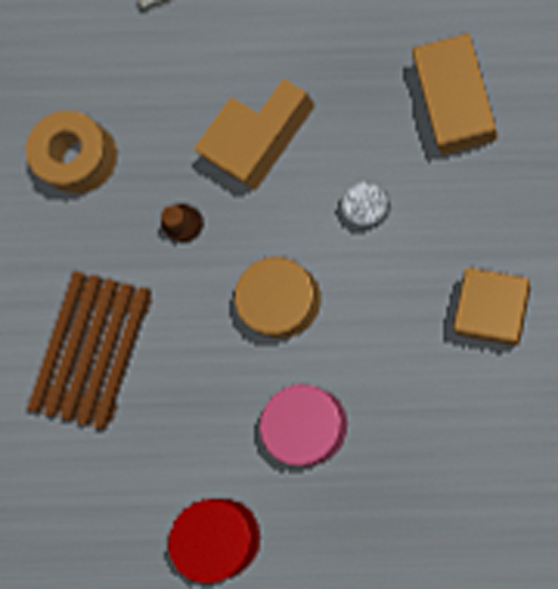

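View pics/crop2.png

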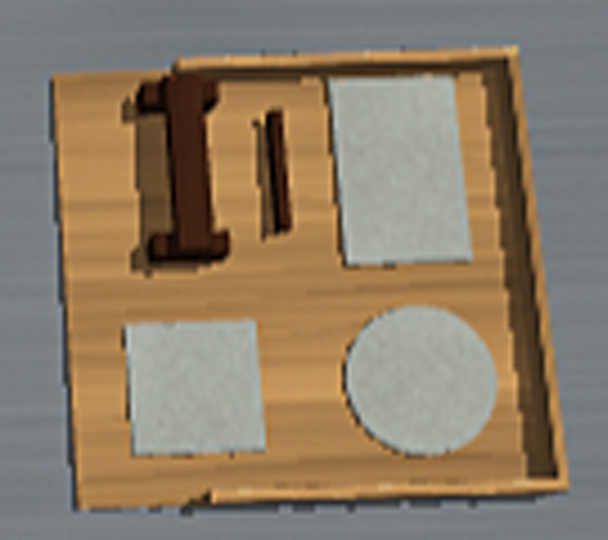

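The crop confirms the candidates: whole brick with four corners at crop (455,95), solid honey disc at (277,297), and square at (491,308). The notched, ring, pink and red ones are distinct. Next I'll refine the tops, pads, dish and bridge.

```bash
cat > obj.py <<'E'
from h import *
def comps(p,m,minpx=100):
    n,l,st,c=cv2.connectedComponentsWithStats(m.astype(np.uint8))
    return [(l==i) for i in range(1,n) if st[i,4]>=minpx]
def rect(p,m,zp):
    cs,_=cv2.findContours(m.astype(np.uint8),cv2.RETR_EXTERNAL,cv2.CHAIN_APPROX_NONE)
    c=max(cs,key=cv2.contourArea).reshape(-1,2)
    P=onplane(p,c,zp)[:,:2].astype(np.float32)
    v,u=np.nonzero(m); Q=onplane(p,np.c_[u,v],zp)[:,:2]
    r=cv2.minAreaRect(P); a,b=r[1]; ang=r[2]
    long=ang if a>=b else ang+90
    long=(long+90)%180-90
    return np.round(r[0],1),np.round(sorted(r[1])[::-1],1),round(long,1),Q.mean(0).round(1)
E
python3 - <<'E'
from obj import *
p=get_image("top"); W=world(p); Z=W[...,2]
for m in comps(p,(Z>27.5)&(Z<33),200):
    q=W[m]
    if len(q)<700: print("top",np.nanmedian(q,0).round(1),rect(p,m,30))
H=cv2.cvtColor(p["img"],cv2.COLOR_BGR2HSV)
X,Y=W[...,0],W[...,1]
cad=(X>375)&(X<625)&(Y>-405)&(Y<-150)
for m in comps(p,cad&(H[...,1]<60)&(H[...,2]>90)&(Z<12),200): print("pad",np.nanmedian(W[m],0).round(1),rect(p,m,7))
for nm,m0 in (("dish",(X>340)&(X<500)&(Y>250)&(Y<400)&(H[...,1]>90)&(Z>7)&(Z<20)),):
    for m in comps(p,cv2.morphologyEx(m0.astype(np.uint8),cv2.MORPH_CLOSE,np.ones((7,7)))>0,200): print(nm,np.nanmedian(W[m],0).round(1),rect(p,m,14))
# bridge
br=cad&(Z>28)&(Z<45)
for m in comps(p,br,60): print("bar",np.nanmedian(W[m],0).round(1),np.nanmin(W[m],0).round(1),np.nanmax(W[m],0).round(1),rect(p,m,np.nanmedian(Z[m])))
dk=cad&(H[...,2]<75)&(H[...,1]>120)&(Y<-240)&(Y>-290)
for m in comps(p,dk,20): print("stop",np.nanmedian(W[m],0).round(1),np.nanmin(W[m],0).round(1),np.nanmax(W[m],0).round(1))
m=cad&(Z>15)
q=W[m]; print("caddy rect walls",cv2.minAreaRect(q[:,:2].astype(np.float32)))
E
```

```text
top [622.1  44.5  30.4] (array([622.7,  44.6]), array([84. , 47.5]), 13.8, array([622.5,  44.7]))
top [593.4 204.6  30.3] (array([601.2, 201.8]), array([83.9, 49.1]), -34.0, array([593.6, 203.1]))
top [585.  344.5  30.8] (array([585.5, 343.8]), array([60.9, 57.3]), 3.0, array([585.1, 344.2]))
top [463.5 180.3  30.2] (array([464.1, 180.9]), array([57.3, 56. ]), 1.0, array([463.7, 180.5]))
top [451.7  17.7  30. ] (array([452.1,  17.7]), array([49.7, 49.4]), 78.0, array([451.7,  17.5]))
top [366.4 159.3  30. ] (array([367.6, 159.2]), array([57.5, 56.5]), 88.4, array([366.7, 159.3]))
top [285.8 223.3  30. ] (array([286.3, 223.1]), array([58.2, 56.4]), 88.4, array([285.6, 223.3]))
pad [ 559.4 -337.3    6.8] (array([ 560.1, -337.2]), array([105.5,  67.8]), 0.3, array([ 559.3, -337.2]))
pad [ 443.6 -338.3    6.7] (array([ 444. , -337.9]), array([78.3, 75.9]), -5.0, array([ 443.7, -338. ]))
pad [ 442.7 -217.9    6.9] (array([ 443.2, -217.8]), array([70.2, 70.1]), -89.7, array([ 442.9, -218. ]))
dish [429.  325.4  13.4] (array([429.3, 323.3]), array([109.3,  62.6]), -15.1, array([429.1, 324.4]))
bar [ 557.  -216.8   35.9] [ 510.1 -229.6   28.6] [ 605.1 -205.9   39.6] (array([ 556.7, -217.3]), array([96.4, 23.3]), 1.4, array([ 556.6, -216.8]))
stop [ 614.7 -261.6   12.6] [ 613.6 -289.9    2.9] [ 615.6 -240.2   22. ]
stop [ 558.1 -268.6   14.7] [ 526.4 -273.3    1.6] [ 594.2 -266.6   18.8]
caddy rect walls ((501.92901611328125, -300.3936462402344), (242.4682159423828, 205.50927734375), 0.3907425105571747)
```

```bash
python3 -m pendant '[[[0.485,0.846,0,-0.07],[0.485,0.846,0,-0.07],[0.485,0.846,0,-0.07],[0.485,0.846,0,-0.07],[0.485,0.846,0,-0.07],[0.485,0.846,0,-0.07],[0.485,0.846,0,-0.07],[0.485,0.846,0,-0.07],[0.485,0.846,0,-0.07],[0.485,0.846,0,-0.07],[0.485,0.846,0,-0.07],[0.485,0.846,0,-0.07],[0.485,0.846,0,-0.07],[0.485,0.846,0,-0.07],[0.485,0.846,0,-0.07],[0.485,0.846,0,-0.07],[0,0,0,0],[0,0,0,0]]]' 0
cat > w.py <<'E'
from obj import *
import sys
p=get_image("wrist"); W=world(p); Z=W[...,2]
s=telemetry.get_state(); print(s["eef_pos"].round(1),np.degrees(s["tcp_rot"]).round(1),"q6",s["joints"][5].round(2),"t",round(s["t"],2),"F",s["wrist_force"].round(1),"op",round(s["opening"],1))
cv2.imwrite(f"pics/{sys.argv[1]}.png",cv2.resize(p["img"],None,fx=1.5,fy=1.5))
for m in comps(p,(Z>25)&(Z<36),800): print("top",np.nanmedian(W[m],0).round(1),rect(p,m,30),m.sum())
E
python3 w.py w1
```

```text
t: 2.5
eef_pos: [622.6, 44.9, 257.3]
tcp_rot: [3.141, 0.001, 0.24]
wrist_force: [0.1, 0.5, 0.1]
opening: 88.2
[622.2  43.8 257.4] [1.80e+02 1.00e-01 1.37e+01] q6 1.36 t 2.55 F [0.  0.1 0.1] op 88.2
top [742.4 123.5  25.7] (array([746.8, 125.9]), array([81.4, 48.3]), -76.4, array([744.8, 125.9])) 939
top [595.8 203.6  30.3] (array([602.3, 200.7]), array([86.6, 47.8]), -34.0, array([595.4, 201.6])) 2360
top [626.3  44.2  30.3] (array([624. ,  43.8]), array([82.3, 47.6]), 13.7, array([625.5,  44.2])) 2835
top [462.8  20.3  30.3] (array([457.2,  16.7]), array([50. , 45.6]), 77.6, array([462.4,  18.8])) 839
```

View pics/w1.png

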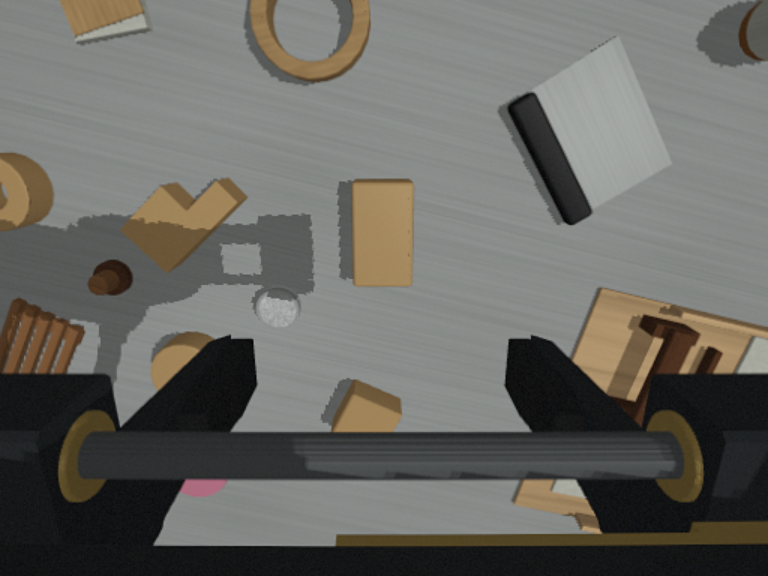

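The wrist view shows the whole four-cornered brick at (383,233), already in line with the jaws and measured at about (623, 44). I'm descending to grip it.

```bash
python3 -m pendant '[[[0,0,-0.8,0],[0,0,-0.8,0],[0,0,-0.8,0],[0,0,-0.8,0],[0,0,-0.6,0],[0,0,-0.5,0],[0,0,-0.3,0],[0,0,-0.1,0],[0,0,0,0],[0,0,0,0]]]' 0
python3 -m pendant '[[[0,0,0,0],[0,0,0,0],[0,0,0,0],[0,0,0,0],[0,0,0,0],[0,0,0,0],[0,0,0,0],[0,0,0,0]]]' 1 20
python3 -m pendant '[[[0,0,0.3,0],[0,0,0.6,0],[0,0,0.8,0],[0,0,0.6,0],[0,0,0,0]]]'
```

```text
t: 3.55
eef_pos: [623.7, 43.5, 24.3]
tcp_rot: [3.141, -0.002, 0.237]
wrist_force: [0.3, -1.0, 0.0]
opening: 88.3
t: 4.35
eef_pos: [622.5, 43.9, 22.8]
tcp_rot: [-3.142, 0.0, 0.238]
wrist_force: [-0.6, -0.8, 1.0]
opening: 47.7
t: 4.85
eef_pos: [626.6, 44.0, 144.5]
tcp_rot: [3.139, -0.011, 0.237]
wrist_force: [1.1, 1.0, -1.1]
opening: 47.8
```

```bash
python3 -m pendant '[[[-0.14,-0.7,0.4,-0.25],[-0.14,-0.85,0.4,-0.25],[-0.14,-0.9,0,-0.25],[-0.14,-0.9,0,-0.25],[-0.14,-0.9,0,-0.25],[-0.14,-0.9,0,-0.25],[-0.14,-0.9,0,-0.25],[-0.14,-0.85,0,-0.25],[-0.14,-0.72,0,-0.25],[0,0,0,0],[0,0,0,0],[0,0,0,0]]]'
cat >> w.py <<'E'
H=cv2.cvtColor(p["img"],cv2.COLOR_BGR2HSV)
for m in comps(p,(H[...,1]<60)&(H[...,2]>90)&(Z<12)&(Z>2.5)&(W[...,1]<-150)&(W[...,1]>-405)&(W[...,0]>380)&(W[...,0]<620),300): print("pad",np.nanmedian(W[m],0).round(1),rect(p,m,7),m.sum())
E
python3 w.py w2
```

```text
t: 6.05
eef_pos: [559.1, -336.0, 176.8]
tcp_rot: [-3.14, 0.001, 0.002]
wrist_force: [-0.3, 0.2, -1.7]
opening: 47.6
[ 559.4 -335.7  177.1] [-1.799e+02  1.000e-01  2.000e-01] q6 0.99 t 6.1 F [ 0.3  0.7 -0.9] op 48.0
top [ 579.6 -549.9   30.3] (array([ 571.6, -550.1]), array([209.8,  10.9]), -0.1, array([ 575.6, -550.2])) 1886
top [ 567.3 -228.4   33.3] (array([ 556.6, -220.9]), array([98.3, 40.1]), 0.2, array([ 564.1, -224.5])) 1216
pad [ 589.9 -339.     7.4] (array([ 589. , -338.9]), array([68.5, 41.6]), -89.9, array([ 589.4, -338.8])) 3109
pad [ 472.3 -220.     7.3] (array([ 474.1, -211.5]), array([45.7, 42.8]), 52.9, array([ 469.1, -216.9])) 536
```

View pics/w2.png

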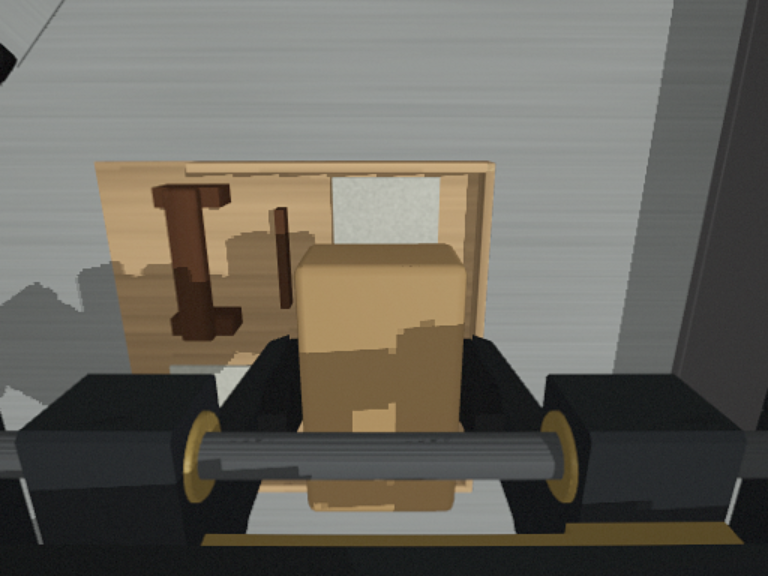

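The wrist view shows the soap held square in the jaws, with the pad's far end at (386,210) and in line. I'm correcting slightly and lowering it.

```bash
python3 -m pendant '[[[-0.025,-0.05,-0.5,0],[0,0,-0.8,0],[0,0,-0.8,0],[0,0,-0.5,0],[0,0,-0.2,0],[0,0,-0.08,0],[0,0,0,0],[0,0,0,0]]]'
python3 - <<'E'
from h import *
for i in range(1):
    s=telemetry.get_state(); print(s["eef_pos"],s["wrist_force"])
E
```

```text
t: 6.9
eef_pos: [559.7, -340.2, 35.7]
tcp_rot: [3.14, -0.003, 0.002]
wrist_force: [0.5, 0.5, -1.1]
opening: 47.7
[ 559.74541238 -340.22826889   35.74681843] [ 0.49181403  0.54337315 -1.07886956]
```

```bash
python3 -m pendant '[[[0,0,0,0],[0,0,0,0]]]'; python3 -m pendant '[[[0,0,-0.04,0],[0,0,0,0]]]';  python3 -m pendant '[[[0,0,-0.03,0],[0,0,0,0],[0,0,0,0]]]'
```

```text
t: 7.1
eef_pos: [559.1, -340.3, 35.2]
tcp_rot: [3.14, -0.002, 0.002]
wrist_force: [-0.0, 0.7, -0.7]
opening: 47.7
t: 7.3
eef_pos: [558.1, -339.7, 31.8]
tcp_rot: [3.142, -0.0, 0.002]
wrist_force: [-0.1, -0.2, -1.7]
opening: 48.0
t: 7.6
eef_pos: [558.1, -339.6, 30.0]
tcp_rot: [-3.141, 0.0, 0.002]
wrist_force: [-1.2, -1.0, -0.6]
opening: 47.5
```

```bash
python3 -m pendant '[[[0.01,0.025,-0.02,0],[0,0,0,0],[0,0,0,0]]]'; python3 -m pendant '[[[0,0,-0.01,0],[0,0,0,0],[0,0,0,0]]]'
```

```text
t: 7.9
eef_pos: [559.0, -338.9, 29.8]
tcp_rot: [3.141, -0.001, 0.002]
wrist_force: [-1.5, -1.6, 2.6]
opening: 47.5
t: 8.2
eef_pos: [559.0, -338.9, 29.8]
tcp_rot: [3.141, -0.001, 0.002]
wrist_force: [-3.2, -0.8, 6.1]
opening: 47.7
```

Contact is at 6 N, so the soap is on the pad. I'm releasing to about 62 mm and lifting.

```bash
python3 -m pendant '[[[0,0,0,0],[0,0,0,0],[0,0,0,0],[0,0,0,0]]]' 0.3; python3 -m pendant '[[[0,0,0.3,0],[0,0,0.6,0],[0,0,0.8,0],[0,0,0.8,0],[-0.3,0.3,0.8,0],[-0.3,0.8,0.5,0],[0,0,0,0]]]'
cat > chk.py <<'E'
from obj import *
import sys
p=get_image("top"); W=world(p); Z=W[...,2]
for m in comps(p,(Z>24)&(Z<60)&(W[...,0]<800)&(W[...,1]>-420),150): print("top",np.nanmedian(W[m],0).round(1),rect(p,m,np.nanmedian(Z[m])),m.sum())
cv2.imwrite(f"pics/{sys.argv[1]}.png",cv2.resize(p["img"][90:290,60:430],None,fx=2.1,fy=2.1,interpolation=cv2.INTER_CUBIC))
E
python3 chk.py c1
```

```text
t: 8.6
eef_pos: [558.6, -338.1, 28.3]
tcp_rot: [-3.141, 0.0, 0.002]
wrist_force: [0.4, -0.1, -0.5]
opening: 61.5
t: 9.3
eef_pos: [529.9, -281.7, 225.3]
tcp_rot: [3.139, -0.008, 0.003]
wrist_force: [0.2, -1.3, 0.6]
opening: 61.8
top [777.6 337.8  36.1] (array([777.1, 337.3]), array([192.3,  60.9]), -89.5, array([777.5, 338.6])) 1611
top [759.6 130.6  26.2] (array([761.4, 131.1]), array([80.3, 77.3]), -88.0, array([761.4, 131. ])) 334
top [593.4 203.9  30.4] (array([600.5, 201.2]), array([84.2, 50.5]), -34.0, array([593.4, 202.3])) 555
top [ 555.2 -216.3   35.3] (array([ 556.7, -215.6]), array([96.4, 38.4]), -0.7, array([ 555.8, -216.4])) 430
top [584.5 342.8  30.5] (array([584.7, 342.9]), array([63.3, 59.5]), 44.9, array([584.3, 343.1])) 431
top [ 548.3 -337.2   36.6] (array([ 553.2, -334.5]), array([73.5, 51.1]), 0.1, array([ 548.7, -336. ])) 569
top [463.6 180.7  30. ] (array([463.3, 180.6]), array([58.8, 58.5]), -32.5, array([463.4, 180.6])) 510
top [451.6  17.8  29.8] (array([451.7,  17.7]), array([50.2, 49.9]), -12.9, array([451.4,  17.6])) 457
top [366.4 158.7  30. ] (array([366.5, 159.2]), array([59., 57.]), 0.7, array([366.5, 159. ])) 545
top [285.6 222.2  29.8] (array([286.3, 222.3]), array([60. , 56.4]), 88.4, array([285.6, 222.3])) 574
top [70.  -2.3 39.5] (array([69.7, -2.4]), array([95.6, 19.1]), 88.5, array([68.4, -2. ])) 305
```

View pics/c1.png

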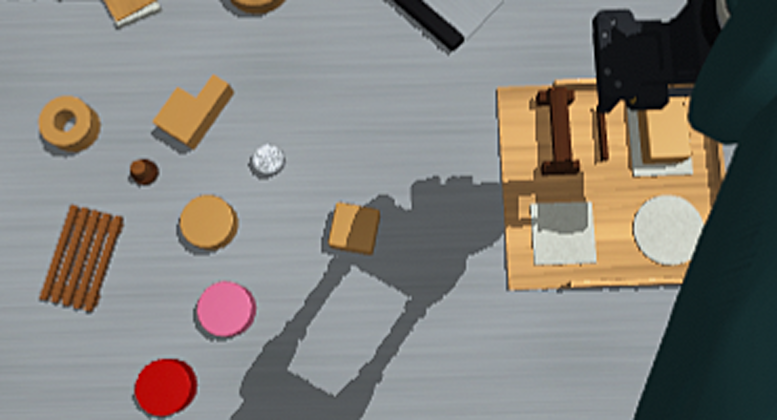

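```bash
python3 -m pendant '[[[-0.108,0.772,0,0.625],[-0.108,0.772,0,0.625],[-0.108,0.772,0,0.625],[-0.108,0.772,0,0.625],[-0.108,0.772,0,0.625],[-0.108,0.772,0,0.625],[-0.108,0.772,0,0.625],[-0.108,0.772,0,0.625],[-0.108,0.772,0,0.625],[-0.108,0.772,0,0.625],[-0.108,0.772,0,0.625],[-0.108,0.772,0,0.625],[0,0,0,0],[0,0,0,0]]]' 0; python3 w.py w3; python3 chk.py c2
```

```text
t: 10.75
eef_pos: [463.8, 179.9, 217.9]
tcp_rot: [-3.142, 0.002, 0.789]
wrist_force: [-0.2, -0.4, -0.0]
opening: 88.5
[463.9 179.2 218. ] [1.80e+02 1.00e-01 4.51e+01] q6 1.1 t 10.8 F [ 0.2 -1.1 -0.4] op 88.3
top [593.8 205.4  30.4] (array([601.2, 201.4]), array([84.6, 47.9]), -34.2, array([594. , 203.1])) 3726
top [465.  181.9  30.3] (array([464.4, 181.2]), array([58.7, 58. ]), -89.5, array([464.8, 181.6])) 2436
top [368.5 160.6  30.4] (array([367.8, 160.4]), array([59.9, 58.8]), 45.2, array([368.2, 160.3])) 2002
top [288.3 233.9  30.3] (array([287.5, 236.5]), array([62. , 31.8]), -1.4, array([287.7, 234.4])) 1091
top [778.3 310.   36.1] (array([777.3, 314.3]), array([143.3,  61.1]), -89.9, array([778. , 309.8])) 1109
top [761.5 129.8  26.2] (array([761.9, 131.1]), array([80.1, 78.3]), -89.0, array([762.2, 131.2])) 340
top [ 558.5 -334.9   36.7] (array([ 559.2, -334.4]), array([87.7, 51.7]), 1.0, array([ 558.8, -334.7])) 761
top [ 554.5 -216.1   35.5] (array([ 555.7, -215.5]), array([98.2, 38.5]), -0.7, array([ 555.4, -216.2])) 427
top [463.5 180.6  30.2] (array([463.3, 180.5]), array([58.8, 58.5]), -32.5, array([463.3, 180.5])) 506
top [451.8  17.7  29.8] (array([451.8,  17.8]), array([50.1, 49.8]), -12.4, array([451.5,  17.7])) 456
top [366.4 158.6  29.9] (array([366.4, 159.2]), array([58. , 57.6]), -45.3, array([366.5, 159.1])) 542
top [285.5 222.1  29.9] (array([285.2, 222.2]), array([57.9, 57.5]), 44.7, array([285.5, 222.3])) 575
top [69.9 -2.6 39.5] (array([69.7, -2.4]), array([95.6, 19.1]), 88.5, array([68.5, -2.3])) 302
```

View pics/w3.png

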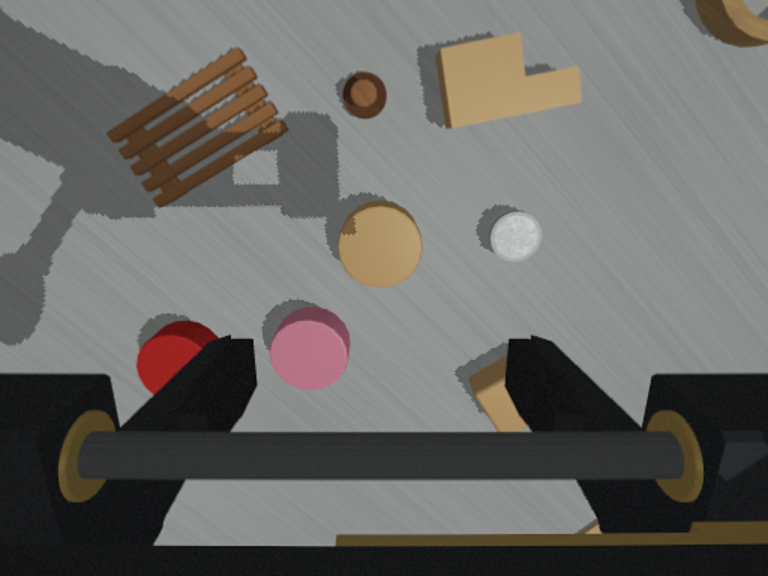

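View pics/c2.png

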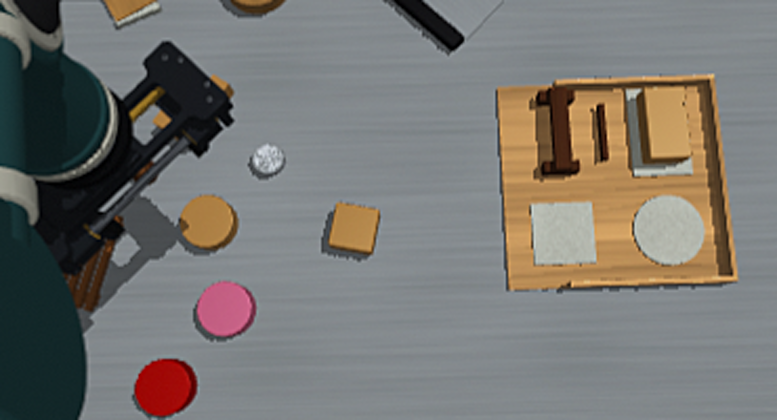

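The wrist view shows the solid honey disc at (380,245) between the pink one and the silver knob. It measures (464.3, 181.2), which agrees with the top view. I'll check the oblong tightly, then grip the round soap.

```bash
python3 -m pendant '[[[0.005,0.03,-0.8,0],[0,0,-0.8,0],[0,0,-0.8,0],[0,0,-0.6,0],[0,0,-0.5,0],[0,0,-0.3,0],[0,0,-0.1,0],[0,0,0,0],[0,0,0,0]]]'; python3 - <<'E'
from obj import *
p=get_image("top"); W=world(p); Z=W[...,2]
for lo in (33.5,35):
  for m in comps(p,(Z>lo)&(Z<40)&(W[...,1]<-290)&(W[...,1]>-390)&(W[...,0]>500)&(W[...,0]<607),100):
    print(rect(p,m,37),np.nanmean(W[m],0).round(1))
p=get_image("scene"); W=world(p); Z=W[...,2]
for m in comps(p,(Z>33.5)&(Z<41)&(W[...,1]<-290)&(W[...,1]>-390)&(W[...,0]>500)&(W[...,0]<607),100): print("scene",rect(p,m,37))
H=cv2.cvtColor(p["img"],cv2.COLOR_BGR2HSV)
for m in comps(p,(H[...,1]<60)&(H[...,2]>90)&(Z<15)&(W[...,1]<-150)&(W[...,1]>-392)&(W[...,0]>390)&(W[...,0]<610),150): print("scene pad",np.nanmedian(W[m],0).round(1),rect(p,m,7),m.sum())
cv2.imwrite("pics/s1.png",cv2.resize(p["img"][210:340,125:285],None,fx=4.5,fy=4.5))
E
```

```text
t: 11.75
eef_pos: [465.2, 180.9, 24.5]
tcp_rot: [3.141, -0.001, 0.786]
wrist_force: [0.8, 0.8, -0.3]
opening: 88.2
(array([ 561. , -335.9]), array([84.1, 48.5]), -0.5, array([ 560.4, -336.2])) [ 560.5 -336.3   36.8]
(array([ 561.1, -336.1]), array([83.7, 48.5]), -1.5, array([ 560.4, -336.6])) [ 560.4 -336.6   37.1]
scene (array([ 560.2, -340.9]), array([83.6, 48.7]), 0.3, array([ 560.9, -340.6]))
scene pad [ 441.2 -220.8    5.9] (array([ 440.3, -220.4]), array([75.1, 74.7]), 89.5, array([ 441.2, -221. ])) 657
scene pad [ 441.2 -340.9    6.4] (array([ 441.1, -340.4]), array([82.5, 82.1]), -53.9, array([ 441.2, -341.1])) 804
scene pad [ 573.8 -365.     6.6] (array([ 555.1, -340.2]), array([104.9,  71.2]), 0.4, array([ 566.8, -358.4])) 398
```

View pics/s1.png

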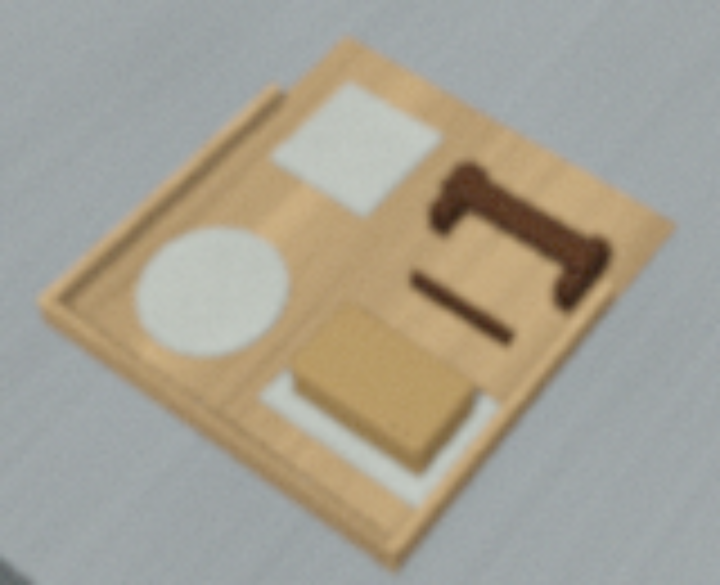

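```bash
python3 -m pendant '[[[0,0,0,0],[0,0,0,0],[0,0,0,0],[0,0,0,0],[0,0,0,0],[0,0,0,0],[0,0,0,0]]]' 1 20
python3 -m pendant '[[[0,0,0.3,0],[0,0,0.6,0],[0,0,0.8,0],[0,0,0.8,0],[0,0,0.5,0],[0,0,0,0],[0,0,0,0]]]'
```

```text
t: 12.55
eef_pos: [464.3, 181.4, 23.9]
tcp_rot: [-3.142, -0.0, 0.787]
wrist_force: [-2.0, 0.8, 3.0]
opening: 59.7
t: 13.25
eef_pos: [464.0, 181.2, 173.2]
tcp_rot: [3.142, -0.0, 0.787]
wrist_force: [-0.1, 0.5, -2.7]
opening: 59.5
```

```bash
python3 -m pendant '[[[-0.034,-0.75,0,0],[-0.034,-0.866,0,0],[-0.034,-0.9,0,0],[-0.034,-0.9,0,0],[-0.034,-0.9,0,0],[-0.034,-0.9,0,0],[-0.034,-0.9,0,0],[-0.034,-0.9,0,0],[-0.034,-0.9,0,0],[-0.034,-0.9,0,0],[-0.034,-0.82,0,0],[-0.034,-0.75,0,0],[0,0,0,0],[0,0,0,0],[0,0,0,0]]]'; python3 w.py w4
```

```text
t: 14.75
eef_pos: [442.7, -336.3, 171.5]
tcp_rot: [-3.137, 0.0, 0.788]
wrist_force: [-0.1, 0.4, -1.6]
opening: 59.4
[ 443.1 -336.3  172.1] [-179.8    0.    45.2] q6 0.09 t 14.8 F [-0.2  0.2 -1.6] op 59.5
pad [ 536.3 -314.     7.4] (array([ 558. , -339.2]), array([104.7,  68.8]), 0.1, array([ 545.2, -327.3])) 2602
pad [ 443.1 -218.1    7.3] (array([ 441.6, -219.4]), array([70.7, 70.5]), -89.9, array([ 442.5, -218.5])) 6379
pad [ 449.5 -331.9    7.4] (array([ 447.9, -333.6]), array([79.6, 63.4]), -45.8, array([ 447.9, -333.7])) 4040
```

View pics/w4.png

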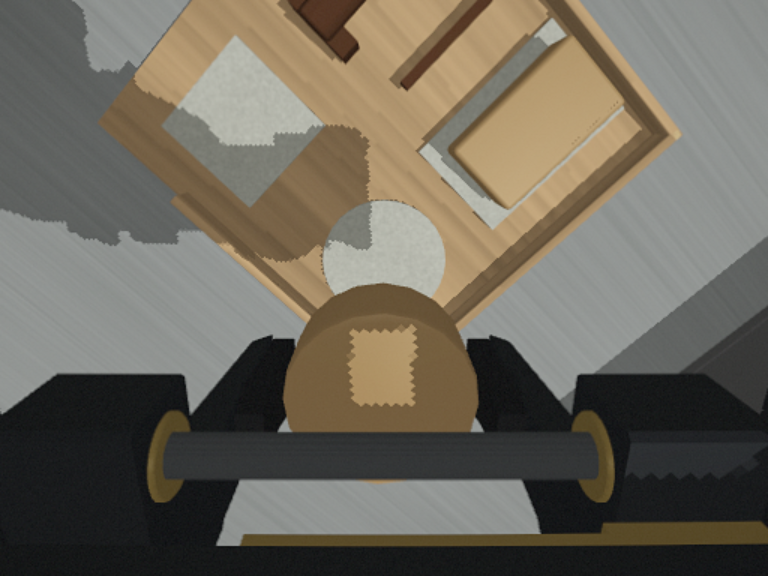

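```bash
python3 -m pendant '[[[-0.012,-0.05,-0.5,0],[0,0,-0.8,0],[0,0,-0.6,0],[0,0,-0.4,0],[0,0,-0.2,0],[0,0,-0.1,0],[0,0,0,0],[0,0,0,0],[0,0,0,0]]]'
python3 - <<'E'
from obj import *
p=get_image("wrist"); W=world(p); Z=W[...,2]
for m in comps(p,(Z>34)&(Z<41)&(W[...,1]<-290)&(W[...,1]>-390)&(W[...,0]>490)&(W[...,0]<612),300): print(rect(p,m,37),np.nanmedian(Z[m]))
print(telemetry.get_state()["eef_pos"])
cv2.imwrite("pics/w5.png",p["img"])
E
```

```text
t: 15.7
eef_pos: [444.1, -341.2, 45.1]
tcp_rot: [3.139, -0.0, 0.787]
wrist_force: [-0.1, -0.7, -0.7]
opening: 59.5
(array([ 556. , -337.9]), array([77. , 47.8]), -0.1, array([ 553.5, -337.2])) 37.352261399176854
[ 444.03826847 -341.13942307   45.00298426]
```

View pics/w5.png

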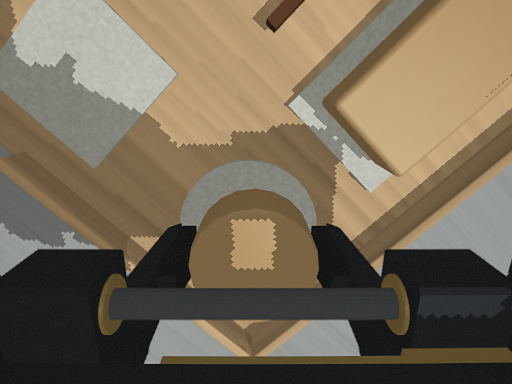

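```bash
python3 -m pendant '[[[-0.02,0.03,-0.12,0],[0,0,-0.1,0],[0,0,0,0],[0,0,0,0],[0,0,0,0]]]';python3 -m pendant '[[[0,0,0,0],[0,0,0,0]]]'
```

```text
t: 16.25
eef_pos: [442.2, -339.1, 32.6]
tcp_rot: [-3.141, 0.0, 0.787]
wrist_force: [-0.1, -0.3, -1.1]
opening: 59.4
t: 16.45
eef_pos: [442.3, -339.1, 32.8]
tcp_rot: [3.141, -0.0, 0.787]
wrist_force: [-0.1, -1.2, -0.7]
opening: 59.4
```

```bash
python3 -m pendant '[[[0,0,-0.04,0],[0,0,0,0],[0,0,0,0]]]';python3 -m pendant '[[[0,0,-0.02,0],[0,0,0,0],[0,0,0,0]]]'
```

```text
t: 16.75
eef_pos: [442.5, -339.3, 31.0]
tcp_rot: [3.141, -0.0, 0.787]
wrist_force: [0.6, -0.4, 0.3]
opening: 59.3
t: 17.05
eef_pos: [442.5, -339.3, 30.9]
tcp_rot: [3.141, -0.0, 0.787]
wrist_force: [-1.9, 2.0, 8.5]
opening: 59.5
```

```bash
python3 -m pendant '[[[0,0,0,0],[0,0,0,0],[0,0,0,0],[0,0,0,0]]]' 0.16; python3 -m pendant '[[[0,0,0.3,0],[0,0,0.6,0],[0,0,0.8,0],[0,0,0.8,0],[0,0,0.8,0],[0,0,0.4,0],[0.02,0.714,0,-0.95],[0.02,0.714,0,-0.95],[0.02,0.714,0,-0.95],[0.02,0.714,0,-0.95],[0.02,0.714,0,-0.95],[0.02,0.714,0,-0.95],[0.02,0.714,0,-0.95],[0.02,0.714,0,-0.95],[0.02,0.714,0,-0.95],[0.02,0.714,0,-0.95],[0,0,0,0],[0,0,0,0],[0,0,0,0]]]' ; python3 w.py w6; python3 chk.py c3
```

```text
t: 17.45
eef_pos: [442.0, -338.8, 29.4]
tcp_rot: [-3.141, 0.0, 0.787]
wrist_force: [0.0, -0.4, -0.2]
opening: 74.3
t: 19.35
eef_pos: [452.2, 17.3, 215.2]
tcp_rot: [3.141, -0.001, -0.207]
wrist_force: [-0.4, -0.4, 0.6]
opening: 74.0
[452.3  17.1 215.1] [180.   -0.  -11.9] q6 1.76 t 19.4 F [0.3 0.7 0.7] op 74.3
top [595.2 201.5  30.2] (array([600.8, 199.7]), array([85.1, 51.5]), -34.3, array([594.8, 200.1])) 3942
top [453.8  16.7  30.3] (array([453.2,  16.6]), array([49.6, 49.2]), 78.1, array([453.4,  16.6])) 2189
pad [ 443.2 -219.3    7.5] (array([ 441.4, -219.3]), array([72. , 70.7]), -90.0, array([ 442.5, -219.6])) 4249
top [777.9 372.4  36.3] (array([776.7, 373.4]), array([119.8,  63.5]), -89.7, array([777.9, 373.9])) 997
top [ 558.7 -335.1   36.8] (array([ 559.7, -334.7]), array([86.6, 50.7]), 0.1, array([ 559.1, -334.8])) 759
top [ 555.1 -216.3   35.4] (array([ 556.7, -214.6]), array([96.4, 40.4]), -0.7, array([ 555.7, -216.3])) 433
top [584.2 343.9  30.5] (array([585.3, 343.5]), array([61.6, 59.5]), 44.9, array([584.6, 343.2])) 431
top [ 442.2 -336.    36.5] (array([ 442.5, -336.5]), array([59.4, 59.1]), 84.8, array([ 442.1, -336.2])) 551
top [448.2  29.7  29.8] (array([449.8,  28.6]), array([41.5, 29.6]), -11.7, array([449. ,  30.1])) 205
top [366.4 158.8  29.9] (array([366.5, 159.2]), array([59., 57.]), 0.7, array([366.5, 159. ])) 543
top [ 70.  -19.1  39.5] (array([ 68. , -23.9]), array([54.8, 15.3]), 77.4, array([ 68.4, -20. ])) 166
```

View pics/w6.png

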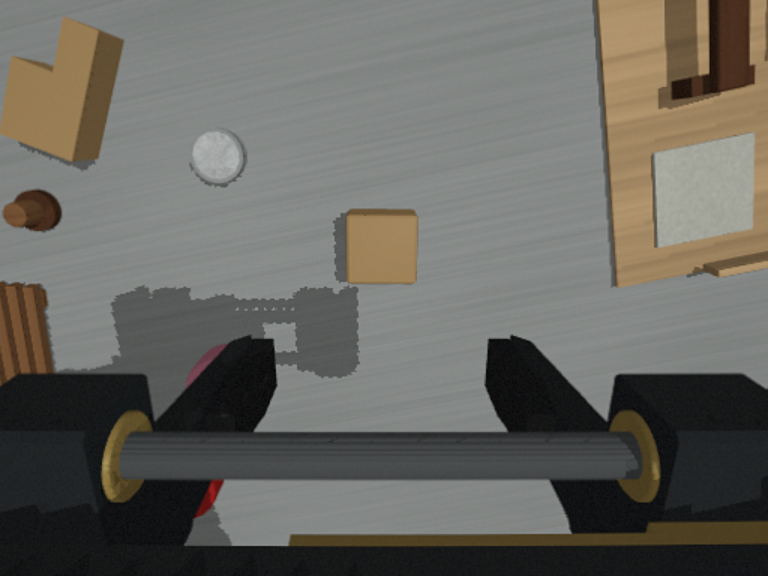

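View pics/c3.png

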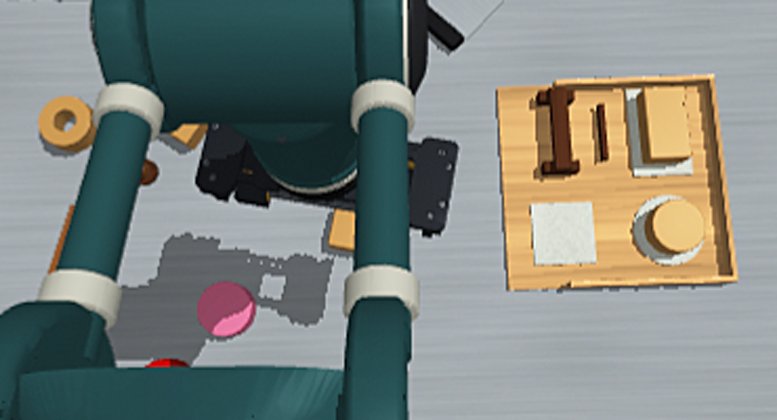

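The wrist view shows the square at (382,246), in line with the jaws. In the top view the round soap sits inside its pad. I'm descending to grip the square.

```bash
python3 -m pendant '[[[0.01,0,-0.8,0],[0,0,-0.8,0],[0,0,-0.8,0],[0,0,-0.6,0],[0,0,-0.4,0],[0,0,-0.3,0],[0,0,-0.15,0],[0,0,0,0],[0,0,0,0],[0,0,0,0]]]' 0.1; python3 -m pendant '[[[0,0,0,0],[0,0,0,0],[0,0,0,0],[0,0,0,0],[0,0,0,0],[0,0,0,0],[0,0,0,0]]]' 1 20
python3 -m pendant '[[[0,0,0.3,0],[0,0,0.6,0],[0,0,0.8,0],[0,0,0.8,0],[0,0,0.4,0],[0,0,0,0],[0,0,0,0]]]'
```

```text
t: 20.45
eef_pos: [453.8, 17.8, 23.3]
tcp_rot: [-3.141, -0.002, -0.208]
wrist_force: [0.6, -0.6, 1.0]
opening: 79.2
t: 21.15
eef_pos: [452.8, 18.0, 22.4]
tcp_rot: [-3.142, -0.0, -0.207]
wrist_force: [-0.0, -0.9, 4.8]
opening: 49.7
t: 21.85
eef_pos: [452.3, 18.0, 166.5]
tcp_rot: [3.142, 0.0, -0.208]
wrist_force: [0.1, 0.4, -1.4]
opening: 49.7
```

```bash
python3 -m pendant '[[[-0.031,-0.677,0,0.283],[-0.031,-0.677,0,0.283],[-0.031,-0.677,0,0.283],[-0.031,-0.677,0,0.283],[-0.031,-0.677,0,0.283],[-0.031,-0.677,0,0.283],[-0.031,-0.677,0,0.283],[0,0,0,0],[0,0,0,0],[0,0,0,0]]]'; python3 w.py w7;  python3 -m pendant '[[[0,-0.01,-0.5,0],[0,0,-0.8,0],[0,0,-0.6,0],[0,0,-0.4,0],[0,0,-0.2,0],[0,0,-0.1,0],[0,0,0,0],[0,0,0,0],[0,0,0,0],[0,0,0,0]]]'
```

```text
t: 22.85
eef_pos: [440.8, -217.7, 165.4]
tcp_rot: [-3.139, 0.003, -0.0]
wrist_force: [-0.3, 0.2, -1.1]
opening: 49.7
[ 441.1 -217.6  165.8] [-1.799e+02  1.000e-01  0.000e+00] q6 1.06 t 22.9 F [ 0.8 -0.2 -0.2] op 49.9
pad [ 521.7 -314.     7.4] (array([ 546.6, -338.9]), array([82.2, 69.1]), 0.2, array([ 534.2, -323.7])) 2317
pad [ 460.9 -319.1    7.4] (array([ 446.2, -331.9]), array([80.2, 64. ]), -29.9, array([ 451.8, -324.8])) 1667
pad [ 447.4 -219.7    7.4] (array([ 445.8, -219.4]), array([70.5, 61.8]), -90.0, array([ 446.8, -219.4])) 4706
t: 23.9
eef_pos: [442.6, -219.9, 38.2]
tcp_rot: [3.141, -0.002, -0.0]
wrist_force: [0.5, -0.5, -0.1]
opening: 50.2
```

View pics/w7.png

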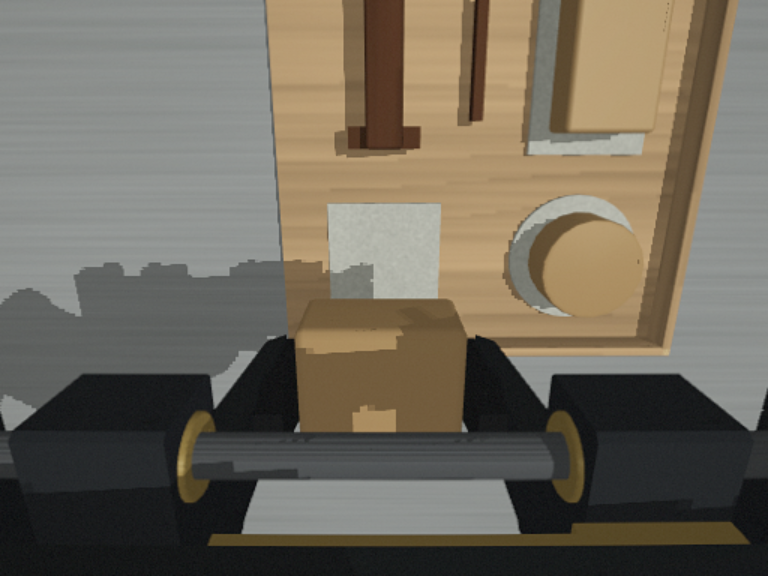

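```bash
python3 -m pendant '[[[-0.005,0,-0.1,0],[0,0,0,0],[0,0,0,0],[0,0,0,0]]]';python3 -m pendant '[[[0,0,-0.05,0],[0,0,0,0],[0,0,0,0],[0,0,0,0]]]'
```

```text
t: 24.3
eef_pos: [441.5, -219.4, 32.1]
tcp_rot: [-3.141, 0.0, -0.0]
wrist_force: [0.1, -0.9, -0.3]
opening: 49.9
t: 24.7
eef_pos: [441.5, -219.4, 29.6]
tcp_rot: [-3.142, 0.0, -0.0]
wrist_force: [0.2, 0.6, 0.0]
opening: 49.7
```

```bash
python3 -m pendant '[[[0,0,-0.02,0],[0,0,0,0],[0,0,0,0]]]'
```

```text
t: 25.0
eef_pos: [441.6, -219.5, 29.4]
tcp_rot: [-3.142, 0.0, -0.0]
wrist_force: [-3.2, 2.5, 6.5]
opening: 49.6
```

```bash
python3 -m pendant '[[[0,0,0,0],[0,0,0,0],[0,0,0,0],[0,0,0,0]]]' 0.27; python3 -m pendant '[[[0,0,0.3,0],[0,0,0.6,0],[0,0,0.8,0],[0,0,0.8,0],[0,-0.3,0.8,0],[0,-0.3,0.8,0],[0,-0.4,0.8,0],[0,0,0,0],[0,0,0,0],[0,0,0,0]]]' ; python3 w.py w8; python3 - <<'E'
from obj import *
p=get_image("wrist"); W=world(p); Z=W[...,2]; X,Y=W[...,0],W[...,1]
cad=(X>375)&(X<625)&(Y>-405)&(Y<-150)
for m in comps(p,(Z>34.5)&(Z<40)&cad,300): print("soap/bar",rect(p,m,37),np.nanmedian(W[m],0).round(1),m.sum())
H=cv2.cvtColor(p["img"],cv2.COLOR_BGR2HSV)
st=cad&(X>510)&(X<607)&(Y<-235)&(Y>-300)&(Z>8)
for m in comps(p,st,60): print("stop",rect(p,m,np.nanmax(Z[m])),np.nanmin(W[m],0).round(1),np.nanmax(W[m],0).round(1))
for a in range(520,600,15):
    k=(abs(X-a)<3)&cad&(Y>-240)&(Y<-195)&(Z>31); print("bar at x",a,np.nanpercentile(Y[k],[2,98]).round(1) if k.any() else None, end=' ')
    k=(abs(X-a)<3)&cad&(Y>-290)&(Y<-250)&(Z>9); print("stop",np.nanpercentile(Y[k],[2,98]).round(1) if k.any() else None)
E
```

```text
t: 25.4
eef_pos: [441.6, -219.4, 28.6]
tcp_rot: [-3.142, 0.0, -0.0]
wrist_force: [0.5, -0.0, -0.0]
opening: 64.4
t: 26.4
eef_pos: [440.7, -268.6, 271.9]
tcp_rot: [-3.14, 0.002, -0.0]
wrist_force: [-0.7, -0.5, -0.0]
opening: 64.7
[ 440.5 -268.4  271.5] [-179.9    0.2    0. ] q6 0.97 t 26.45 F [-0.1  0.3  0.2] op 63.8
top [ 522.4 -550.1   30. ] (array([ 523.7, -550.4]), array([146.4,  10.9]), 0.8, array([ 520.1, -550.3])) 875
pad [ 543.5 -315.3    7.3] (array([ 557.5, -339.1]), array([104. ,  68.4]), 0.1, array([ 549.7, -330.5])) 1692
pad [ 459.1 -321.9    7.4] (array([ 442.9, -338. ]), array([79.8, 76.5]), -38.6, array([ 451.6, -328.9])) 945
pad [ 464.  -231.1    7.4] (array([ 441.9, -219.4]), array([70.5, 69.1]), 90.0, array([ 452.1, -224. ])) 1115
soap/bar (array([ 557.6, -219.4]), array([94.3, 19.9]), 0.2, array([ 559.1, -219.4])) [ 560.5 -219.3   36.3] 1660
soap/bar (array([ 559.6, -338.7]), array([83. , 48.1]), 0.2, array([ 561.3, -338.7])) [ 562.3 -338.6   37.3] 3614
soap/bar (array([ 442.5, -339.7]), array([58.7, 57.9]), 47.1, array([ 443.1, -339.8])) [ 443.1 -339.7   37.3] 1877
soap/bar (array([ 441.1, -219.9]), array([49.6, 48.6]), 90.0, array([ 441.6, -219.8])) [ 441.7 -219.8   37.3] 1678
stop (array([ 597.1, -237.9]), array([15.4,  5.4]), -1.3, array([ 597.1, -237.8])) [ 593.  -239.2    8. ] [ 605.6 -235.    28.8]
stop (array([ 557. , -272.4]), array([64.5,  5.6]), 0.1, array([ 558.2, -272. ])) [ 524.8 -275.2   13.9] [ 589.8 -269.6   18.7]
bar at x 520 [-229.1 -210. ] stop None
bar at x 535 [-229.3 -209.6] stop [-274.4 -269.7]
bar at x 550 [-228.9 -209.6] stop [-274.3 -269.6]
bar at x 565 [-228.7 -210.1] stop [-274.2 -269.6]
bar at x 580 [-228.9 -209.8] stop [-274.1 -269.6]
bar at x 595 [-228.8 -209.4] stop None
```

View pics/w8.png

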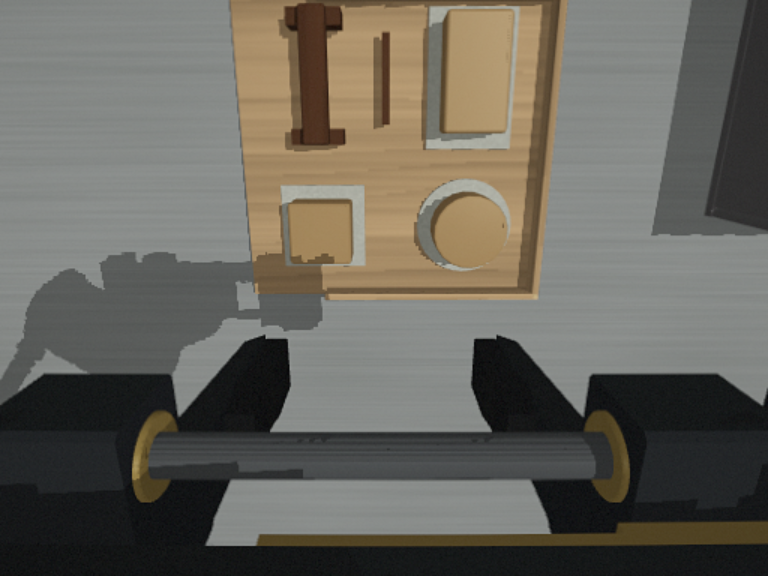

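Wrist view: all three soaps lie on their pads. Offsets are oblong +2 mm, round about 1 mm and square under 1 mm. The bar's outer edge is at y≈-209.7 and the stop face at ≈-269.6, so dish home is about (557.3, -214.6). Next is the dish, where I need yaw ≈165° to grip the end that stays outside.

```bash
python3 -m pendant '[[[0.071,0.4,0,0.982],[0.071,0.4,0,0.982],[0.071,0.4,0,0.982],[0.071,0.4,0,0.982],[0.071,0.4,0,0.982],[0.071,0.4,0,0.982],[0.071,0.4,0,0.982],[0.071,0.4,0,0.982],[0.071,0.4,0,0.982],[0.071,0.4,0,0.982],[0.071,0.4,0,0.982],[0.071,0.4,0,0.982],[0.071,0.4,0,0.982],[0.071,0.4,0,0.982]]]' 0 ; python3 -m pendant '[[[0.071,0.4,0,0.982],[0.071,0.4,0,0.982],[0.071,0.4,0,0.982],[0.071,0.4,0,0.982],[0.071,0.4,0,0.982],[0.071,0.4,0,0.982],[0.071,0.4,0,0.982],[0.071,0.4,0,0.982],[0.071,0.4,0,0.982],[0.071,0.4,0,0.982],[0.071,0.4,0,0.982],[0.071,0.4,0,0.982],[0.071,0.4,0,0.982],[0.071,0.4,0,0.982],[0,0,0,0],[0,0,0,0],[0,0,0,0]]]'
cat > dish.py <<'E'
from obj import *
import sys
p=get_image("wrist"); W=world(p); Z=W[...,2]; X,Y=W[...,0],W[...,1]
s=telemetry.get_state(); print(s["eef_pos"].round(1),np.degrees(s["tcp_rot"]).round(1),s["t"])
H=cv2.cvtColor(p["img"],cv2.COLOR_BGR2HSV)
m0=(Z>8)&(Z<18)&(H[...,1]>90)&(X>340)&(X<520)&(Y>240)&(Y<410)
for m in comps(p,cv2.morphologyEx(m0.astype(np.uint8),cv2.MORPH_CLOSE,np.ones((9,9)))>0,500): print("dish",rect(p,m,14),np.nanmedian(Z[m0]))
cv2.imwrite(f"pics/{sys.argv[1]}.png",cv2.resize(p["img"],None,fx=1.5,fy=1.5))
E
python3 dish.py w9
```

```text
t: 27.9
eef_pos: [490.3, 11.8, 271.9]
tcp_rot: [-3.138, 0.0, 1.445]
wrist_force: [-0.4, 0.3, -0.0]
opening: 88.2
t: 29.6
eef_pos: [540.3, 289.9, 272.7]
tcp_rot: [-3.14, -0.001, 2.878]
wrist_force: [-0.2, 0.2, 0.1]
opening: 88.1
[540.5 289.7 273.1] [-179.9   -0.   164.9] 29.65
dish (array([429.1, 325.1]), array([110.2,  59.6]), -15.5, array([426.8, 325.7])) 14.264591229278494
```

View pics/w9.png

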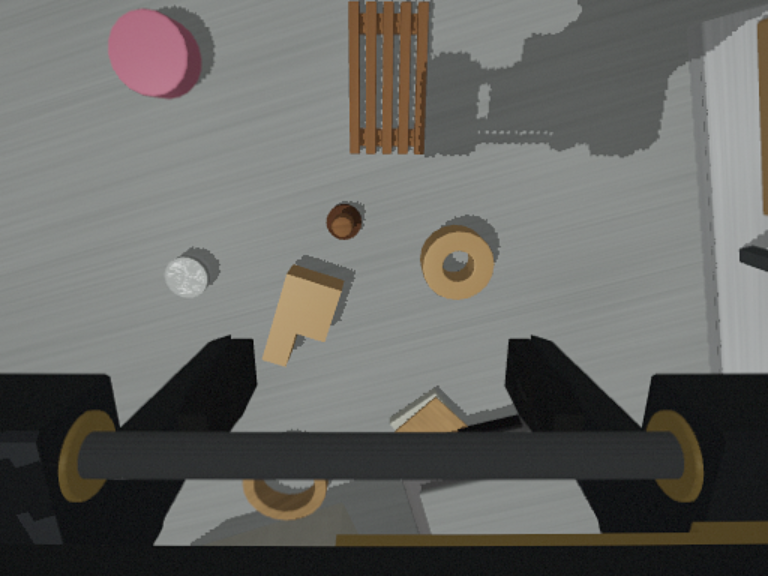

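Wrist view: the dish is at (390,78), size 110x60, at (429.1, 325.1) and -15.5°. The grip point is (395.4, 334.4).

```bash
python3 -m pendant '[[[-0.58,0.18,0,-0.08],[-0.58,0.18,0,0],[-0.58,0.18,0,0],[-0.58,0.18,0,0],[-0.58,0.18,0,0],[0,0,-0.8,0],[0,0,-0.8,0],[0,0,-0.8,0],[0,0,-0.8,0],[0,0,-0.8,0],[0,0,-0.5,0],[0,0,-0.2,0],[0,0,0,0],[0,0,0,0],[0,0,0,0]]]'
```

```text
t: 31.15
eef_pos: [397.5, 336.5, 40.7]
tcp_rot: [3.139, 0.002, 2.871]
wrist_force: [0.1, 0.6, -0.0]
opening: 88.1
```

```bash
python3 -m pendant '[[[-0.02,-0.01,-0.2,0],[0,0,-0.13,0],[0,0,0,0],[0,0,0,0],[0,0,0,0]]]';  python3 dish.py w10
```

```text
t: 31.65
eef_pos: [395.0, 335.1, 22.2]
tcp_rot: [3.142, 0.0, 2.871]
wrist_force: [0.4, 0.7, -0.2]
opening: 88.3
[395.1 335.1  22.3] [180.    0.  164.5] 31.7
dish (array([389.5, 316.3]), array([42.6, 21.2]), -15.6, array([389.3, 316.4])) 14.275416077844852
dish (array([394.6, 334.8]), array([42.5,  7.7]), -15.2, array([393.8, 335. ])) 14.275416077844852
dish (array([399.8, 353.3]), array([42.5, 21.1]), -15.6, array([399.4, 353.4])) 14.275416077844852
dish (array([449.5, 319.5]), array([59.5, 28.9]), 74.6, array([447.1, 318.9])) 14.275416077844852
```

View pics/w10.png

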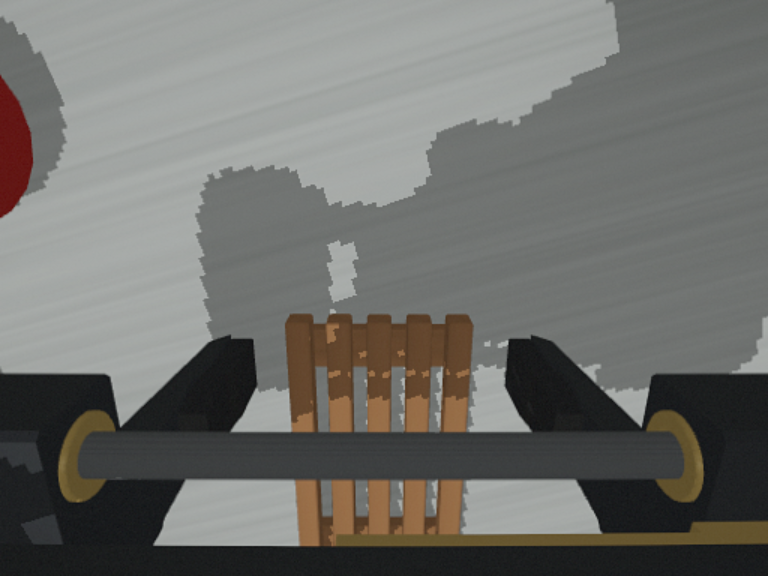

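```bash
python3 -m pendant '[[[0,0,0,0],[0,0,0,0],[0,0,0,0],[0,0,0,0],[0,0,0,0],[0,0,0,0],[0,0,0,0]]]' 1 25; python3 -m pendant '[[[0,0,0.2,0],[0,0,0.4,0],[0,0,0.6,0],[0,0,0.6,0],[0,0,0,0],[0,0,0,0],[0,0,0,0]]]'; python3 - <<'E'
from obj import *
p=get_image("scene"); cv2.imwrite("pics/s2.png",cv2.resize(p["img"][90:220,220:400],None,fx=4,fy=4))
E
```

```text
t: 32.4
eef_pos: [395.0, 335.1, 22.3]
tcp_rot: [3.142, 0.0, 2.871]
wrist_force: [-0.5, -0.1, 1.0]
opening: 59.0
t: 33.1
eef_pos: [394.1, 334.3, 111.1]
tcp_rot: [-3.14, -0.001, 2.871]
wrist_force: [-0.5, -0.5, -0.9]
opening: 59.5
```

View pics/s2.png

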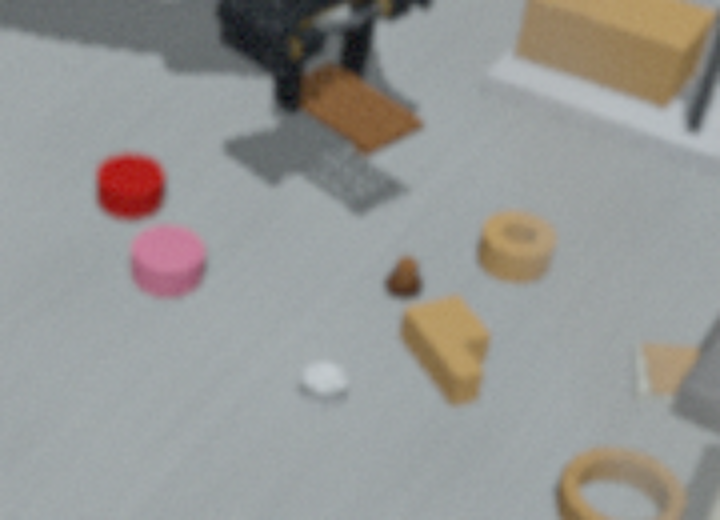

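```bash
python3 -m pendant '[[[0.233,-0.593,0.1,-0.887],[0.233,-0.593,0.1,-0.887],[0.233,-0.593,0,-0.887],[0.233,-0.593,0,-0.887],[0.233,-0.593,0,-0.887],[0.233,-0.593,0,-0.887],[0.233,-0.593,0,-0.887],[0.233,-0.593,0,-0.887],[0.233,-0.593,0,-0.887],[0.233,-0.593,0,-0.887],[0.233,-0.593,0,-0.887],[0.233,-0.593,0,-0.887],[0.233,-0.593,0,-0.887],[0.233,-0.593,0,-0.887],[0,0,0,0],[0,0,0,0],[0,0,0,0]]]'; python3 chk.py c4;python3 - <<'E'
from obj import *
p=get_image("top"); W=world(p); Z=W[...,2]
H=cv2.cvtColor(p["img"],cv2.COLOR_BGR2HSV)
m=(H[...,1]>100)&(Z>70)&(Z<125)&(W[...,0]>500)&(W[...,0]<620)&(W[...,1]<-60)&(W[...,1]>-230)
for k in comps(p,m,30): print(rect(p,k,np.nanmedian(Z[k])),np.nanmedian(W[k],0))
E
```

```text
t: 34.85
eef_pos: [556.9, -79.2, 120.9]
tcp_rot: [-3.139, -0.001, 1.571]
wrist_force: [-0.5, -0.3, -1.1]
opening: 59.8
top [777.5 338.2  36.1] (array([776.6, 337.3]), array([192.3,  62.5]), -90.0, array([777.5, 338.5])) 1617
top [761.3 130.8  26.1] (array([761.5, 131. ]), array([80.6, 77. ]), -87.5, array([761.7, 131.2])) 343
top [593.3 203.8  30.5] (array([600.5, 201. ]), array([84.4, 50.6]), -34.3, array([593.2, 202.2])) 561
top [ 558.7 -334.6   36.7] (array([ 559.7, -334.2]), array([86.7, 51.5]), 0.3, array([ 559. , -334.6])) 766
top [584.4 343.9  30.7] (array([584.4, 343.3]), array([61.1, 61. ]), -20.4, array([584.4, 343.2])) 428
top [ 441.8 -336.1   36.5] (array([ 442.5, -336.5]), array([60.3, 58.3]), 88.4, array([ 442.1, -336.3])) 553
top [ 440.2 -227.1   36.5] (array([ 440.9, -226.6]), array([48.9, 31.9]), -1.6, array([ 440.7, -227.2])) 290
top [371.7 171.7  29.9] (array([372.3, 173.2]), array([57.9, 28.2]), -22.3, array([371.5, 171.4])) 259
top [285.7 222.5  30. ] (array([286.3, 222.2]), array([60. , 56.4]), 88.4, array([285.6, 222.3])) 573
```

View pics/c4.png

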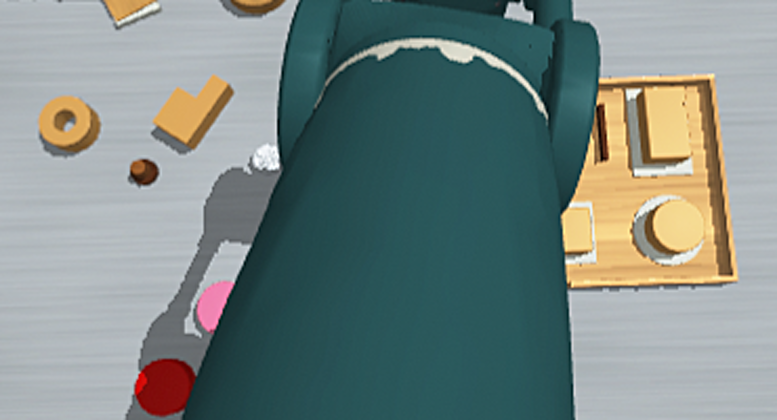

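```bash
python3 -m pendant '[[[0.01,0,-0.5,0],[0,0,-0.6,0],[0,0,-0.4,0],[0,0,-0.2,0],[0,0,-0.08,0],[0,0,0,0],[0,0,0,0],[0,0,0,0],[0,0,0,0]]]'; python3 -m pendant '[[[0,0,0,0],[0,0,0,0]]]'
cat > sc.py <<'E'
from obj import *
import sys
p=get_image("scene"); W=world(p); Z=W[...,2]
cv2.imwrite(f"pics/{sys.argv[1]}.png",cv2.resize(p["img"][190:340,130:310],None,fx=4,fy=4,interpolation=cv2.INTER_CUBIC))
H=cv2.cvtColor(p["img"],cv2.COLOR_BGR2HSV)
s=telemetry.get_state(); print(s["eef_pos"].round(1),s["wrist_force"].round(1))
E
python3 sc.py s3
```

```text
t: 35.85
eef_pos: [559.4, -80.2, 34.2]
tcp_rot: [3.14, 0.0, 1.57]
wrist_force: [0.3, -0.2, -1.1]
opening: 59.8
t: 36.05
eef_pos: [558.8, -80.1, 33.5]
tcp_rot: [3.141, 0.0, 1.57]
wrist_force: [-0.8, -0.7, -0.1]
opening: 59.6
[558.7 -80.1  33.4] [-0.  -0.8 -0.3]
```

View pics/s3.png

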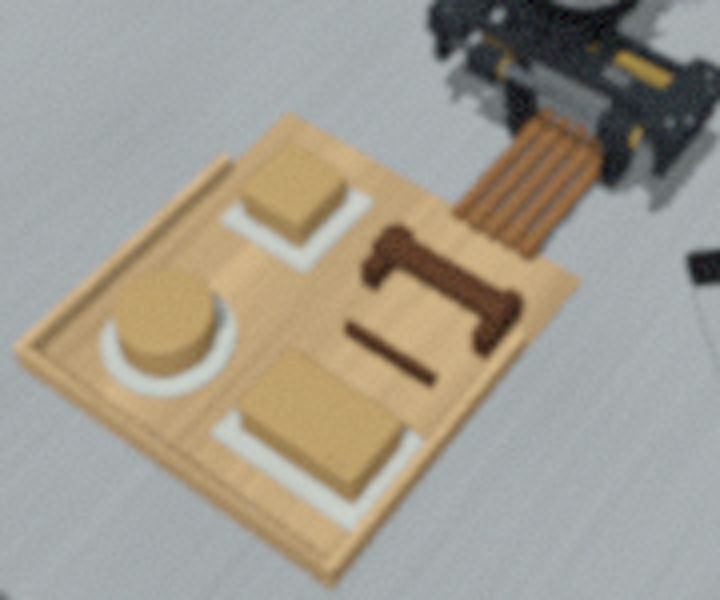

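The scene view shows the dish level at (535,185), in line with the slot at (440,280). I'm lowering a little and sliding in.

```bash
python3 -m pendant '[[[-0.025,0,-0.08,0],[0,-0.2,0,0],[0,-0.3,0,0],[0,-0.3,0,0],[0,0,0,0],[0,0,0,0],[0,0,0,0]]]'; python3 sc.py s4
```

```text
t: 36.8
eef_pos: [557.2, -120.2, 29.2]
tcp_rot: [-3.141, -0.0, 1.57]
wrist_force: [0.2, 0.5, -0.6]
opening: 59.7
[ 557.2 -119.9   29.2] [0.2 0.4 0. ]
```

View pics/s4.png

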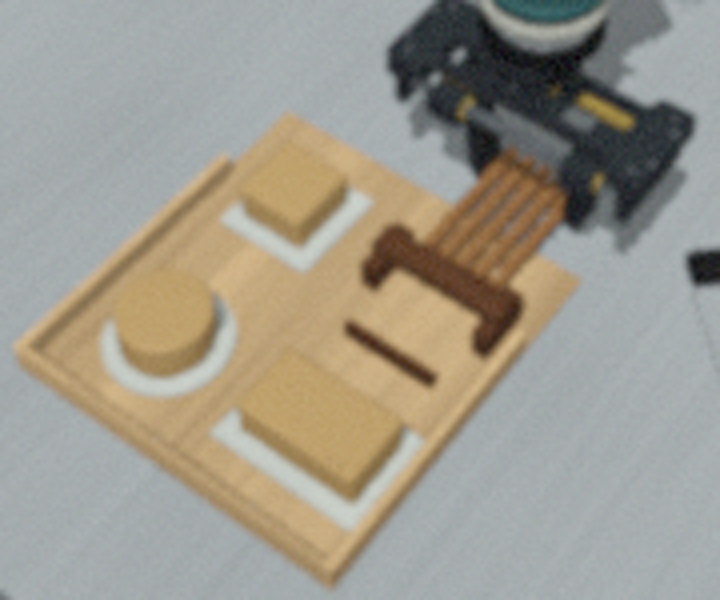

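```bash
python3 -m pendant '[[[0,-0.2,0,0],[0,-0.3,0,0],[0,-0.3,0,0],[0,-0.1,-0.02,0],[0,0,0,0],[0,0,0,0],[0,0,0,0]]]'; python3 -m pendant '[[[0,-0.04,-0.03,0],[0,-0.04,0,0],[0,0,0,0],[0,0,0,0]]]';python3 sc.py s5
```

```text
t: 37.55
eef_pos: [557.2, -164.8, 28.1]
tcp_rot: [-3.141, -0.0, 1.57]
wrist_force: [-0.1, -0.4, -1.7]
opening: 59.1
t: 37.95
eef_pos: [557.4, -169.0, 26.7]
tcp_rot: [3.142, -0.0, 1.57]
wrist_force: [-1.0, -0.8, -0.6]
opening: 59.6
[ 557.3 -169.    26.7] [-0.3 -0.2 -0.9]
```

View pics/s5.png

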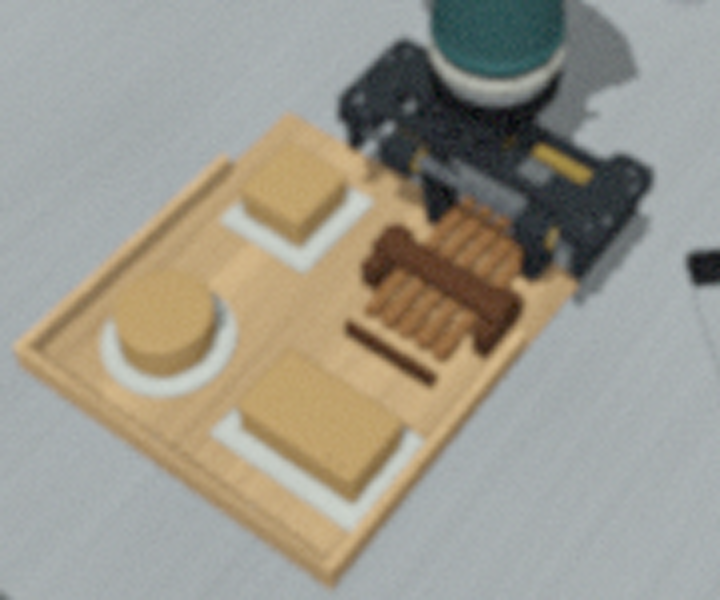

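```bash
python3 -m pendant '[[[0,-0.04,0,0],[0,-0.04,0,0],[0,-0.04,0,0],[0,0,0,0],[0,0,0,0]]]'; python3 -m pendant '[[[0,-0.03,0,0],[0,0,0,0],[0,0,0,0]]]'; python3 -m pendant '[[[0,-0.03,0,0],[0,0,0,0],[0,0,0,0]]]'
```

```text
t: 38.5
eef_pos: [557.3, -175.2, 26.7]
tcp_rot: [-3.142, -0.0, 1.57]
wrist_force: [0.2, 0.7, -1.6]
opening: 59.8
t: 38.8
eef_pos: [557.3, -176.6, 26.7]
tcp_rot: [3.142, -0.0, 1.57]
wrist_force: [0.9, -1.2, -0.5]
opening: 59.2
t: 39.1
eef_pos: [557.3, -178.1, 26.7]
tcp_rot: [-3.142, -0.0, 1.57]
wrist_force: [-0.7, -0.1, -0.5]
opening: 60.3
```

```bash
python3 -m pendant '[[[0,-0.02,0,0],[0,0,0,0],[0,0,0,0]]]'; python3 -m pendant '[[[0,-0.02,0,0],[0,0,0,0],[0,0,0,0]]]'; python3 -m pendant '[[[0,-0.02,0,0],[0,0,0,0],[0,0,0,0]]]'
```

```text
t: 39.4
eef_pos: [557.2, -178.4, 26.6]
tcp_rot: [-3.141, -0.001, 1.571]
wrist_force: [0.6, 5.3, -0.6]
opening: 60.2
t: 39.7
eef_pos: [557.1, -178.5, 26.5]
tcp_rot: [-3.141, -0.002, 1.571]
wrist_force: [1.0, 7.9, 0.5]
opening: 59.8
t: 40.0
eef_pos: [557.0, -178.5, 26.3]
tcp_rot: [-3.14, -0.004, 1.571]
wrist_force: [0.5, 12.0, 0.0]
opening: 59.6
```

The contact force rises to 12 N at y=-178.5 with no further travel, so the dish is against the stop. I'm releasing it.

```bash
python3 -m pendant '[[[0,0,0,0],[0,0,0,0],[0,0,0,0],[0,0,0,0]]]' 0.2; python3 -m pendant '[[[0,0,0.1,0],[0,0,0.4,0],[0,0,0.8,0],[0,0,0.8,0],[0,0.5,0.8,0],[0,0.8,0.8,0],[0,0.8,0.2,0],[-0.5,0.8,0,0],[-0.5,0.8,0,0],[0,0.8,0,0],[0,0.8,0,0],[0,0,0,0],[0,0,0,0],[0,0,0,0]]]'; python3 sc.py s6; cat > fin.py <<'E'
from obj import *
p=get_image("top"); W=world(p); Z=W[...,2]; X,Y=W[...,0],W[...,1]
H=cv2.cvtColor(p["img"],cv2.COLOR_BGR2HSV)
cad=(X>390)&(X<608)&(Y>-390)&(Y<-150)
for m in comps(p,(Z>33.5)&(Z<40)&cad,100): print("37",rect(p,m,37),np.nanmedian(Z[m]).round(1))
m=(X>515)&(X<600)&(Y>-290)&(Y<-140)&(Z>14.5)&(Z<23)
for k in comps(p,m,40): print("dish part",rect(p,k,18),"z",np.nanmedian(Z[k]).round(1),np.nanmin(W[k],0).round(1),np.nanmax(W[k],0).round(1))
for m in comps(p,(Z>27.5)&(Z<33)&(Y>-100)&(X<700)&(X>250),200): print("table",rect(p,m,30))
cv2.imwrite("pics/fin.png",cv2.resize(p["img"][90:290,60:430],None,fx=2.1,fy=2.1,interpolation=cv2.INTER_CUBIC))
cv2.imwrite("pics/fin2.png",cv2.resize(p["img"][115:235,285:420],None,fx=4.5,fy=4.5,interpolation=cv2.INTER_CUBIC))
print(telemetry.get_state())
E
python3 fin.py
```

```text
t: 40.4
eef_pos: [557.5, -181.7, 26.9]
tcp_rot: [3.141, 0.001, 1.57]
wrist_force: [-0.2, 0.5, 0.3]
opening: 70.6
t: 41.8
eef_pos: [507.4, 78.5, 217.2]
tcp_rot: [3.141, 0.001, 1.57]
wrist_force: [0.4, -0.0, 0.4]
opening: 70.0
[507.4  78.2 217.1] [-0.8  0.3 -0.2]
37 (array([ 560.8, -336. ]), array([84.3, 47.7]), 0.3, array([ 560.4, -336.3])) 36.9
37 (array([ 557.4, -217. ]), array([94. , 20.1]), 0.4, array([ 557.4, -217.4])) 36.1
37 (array([ 442.5, -337.4]), array([57.6, 56.8]), -48.3, array([ 442.7, -337.7])) 36.7
37 (array([ 441.1, -217.3]), array([50.2, 48.9]), 88.4, array([ 441.6, -217.6])) 36.7
dish part (array([ 557.7, -252.4]), array([62.9, 41.3]), 0.0, array([ 558.9, -253.2])) z 17.6 [ 526.5 -273.5   14.5] [ 589.9 -231.6   22.1]
dish part (array([ 582.8, -183.6]), array([51.1,  7.6]), 88.3, array([ 583.5, -182.5])) z 17.8 [ 579.6 -209.5   14.6] [ 587.9 -157.9   22.3]
dish part (array([ 570.2, -182.9]), array([51. ,  7.6]), 88.3, array([ 570.4, -182.3])) z 17.3 [ 566.2 -208.7   14.5] [ 575.1 -157.6   21.5]
dish part (array([ 557.6, -184.5]), array([50.8,  7.5]), 88.3, array([ 55
[... 386 characters left out ...]
([57.9, 57.2]), 3.7, array([585.4, 343.9]))
{'t': 41.9, 'joints': array([ 1.04410656e-01, -1.27094108e-02,  1.99051485e+00, -3.32428661e-04,
        1.16391626e+00,  1.06555060e-01]), 'qvel': array([-0.00511948,  0.00066388, -0.00142603,  0.00154313, -0.00052492,
        0.00054889]), 'effort': array([ 3.53091108e-01, -3.36889637e+01, -3.43338776e+01,  8.80330056e-02,
        1.06416957e-02, -4.28028172e-03]), 'eef_pos': array([507.46604974,  78.11597138, 217.06052771]), 'tcp_rot': array([-3.14149678e+00,  3.17268186e-04,  1.56878351e+00]), 'wrist_force': array([ 0.46978023, -0.03242626,  0.63459586]), 'ft_torque': array([-0.04148771, -0.02010005, -0.02792586]), 'opening': 70.34081727059358}
```

View pics/s6.png

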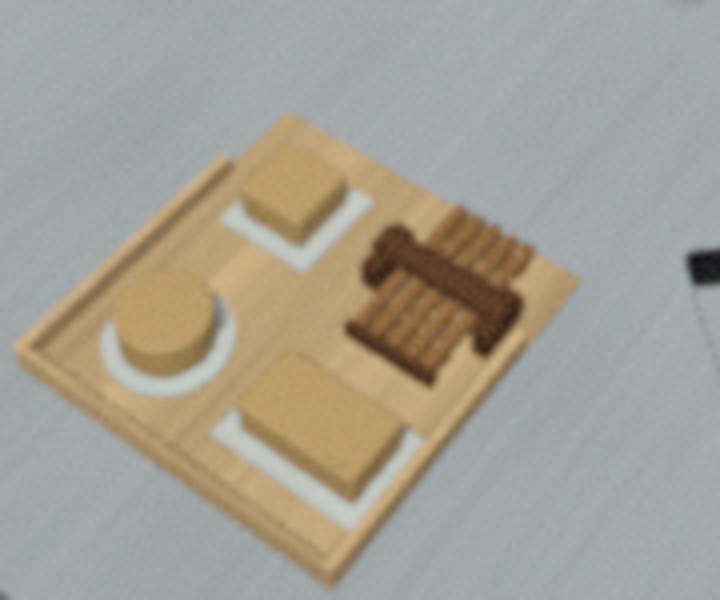

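View pics/fin2.png

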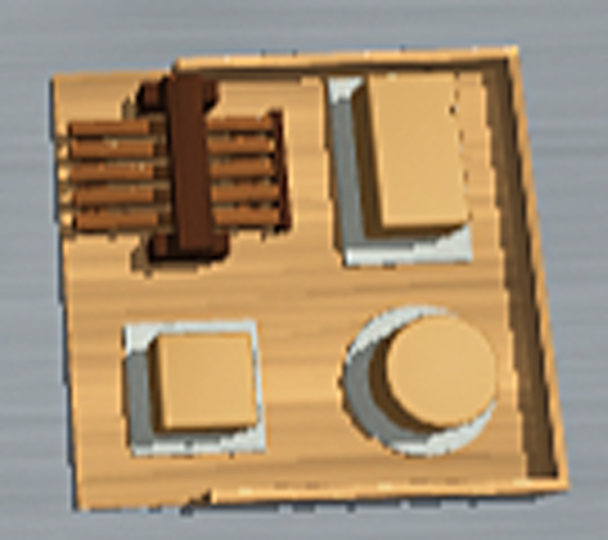

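View pics/fin.png

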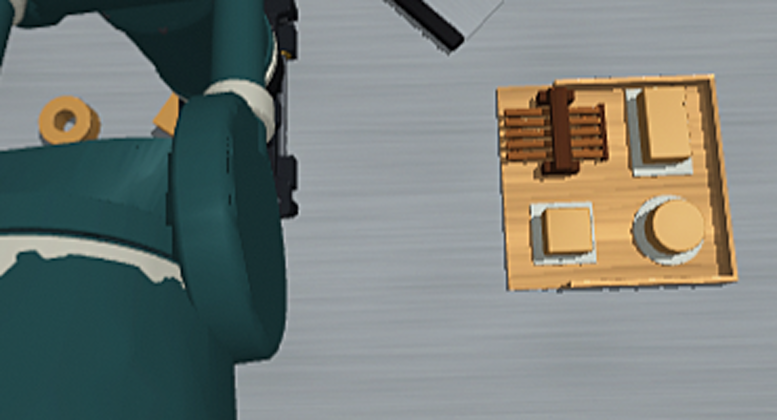

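Both views show the dish flat under the bar with its end touching the stop and no gap. All three soaps are flat and aligned on their own pads. Handing in.

```bash
python3 -c "
from rig import job
print(job.hand_in())"
```

```text
the job is handed in; nothing more can be done
None
```

The caddy is packed and the job is handed in. I set the oblong, round and square soaps on their own pads in that order, then slid the soap dish in under the bar. It took about 42 s of the 120 s, and the highest wrist force I read was 12 N.

**Last checks**
- **Soaps:** all three lie flat, with tops at about 37 mm. In the final top view they sit 1–2 mm from their pad centres, with the oblong and square turned in line to about 1–2°.
- **Dish:** I pushed it until it stopped moving, at 12 N. Afterwards it lay flat (top at about 18 mm), with no gap at the stop in the top or scene pictures.
- **Rejects:** I never touched either one. The ring soap still reads at its starting place. The arm partly hid the notched soap in the final picture, but it was unmoved when last measured, just before the dish went in.

**Disagreements:** the cameras differ by 1–4 mm in absolute position, so I worked mainly from the wrist camera. It put the oblong soap about 2 mm off centre along its length; the top view put it about 1 mm off. I left it there, as the pad has 10 mm of margin all round.

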